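# Gauge the clamp screws and keep the free ones

### The job

One of the three clamp screws in the wooden rack has a damaged thread. Try them in the gauge nuts: stand a screw in a nut and turn it clockwise. Leave the two that turn freely screwed fully home, one in each nut, flange down on the nut, and put the one that binds in the white reject tray, without disturbing the glassware.

Things in the scene. Friction and masses are not known exactly. Their poses are not given: they have to be found in the camera images.
- screw_1: Clamp screw, 94 mm long, 0.11 to 0.22 kg. Origin: on its axis at the underside of its steel flange (48 mm across, 5 mm thick); z up to the head. Grey flat thumb bar 46 mm long (x), 16 mm thick (y), 14 to 42 mm above the origin: grip it across y. Starts upright in a rack hole, flange on the rack's top, bar within 0.4 rad of the rack's x. One of the three screws has a damaged thread; only trial tells which.
- screw_2: Clamp screw, same shape and frame as screw_1 from above. Under the flange each screw has an 18 mm shank reaching 52 mm below the origin, its last 12 mm tapering to an 8 mm tip. Its coarse two-start thread is two lugs, towards +x and -x, 33 mm across over both, 7 mm thick, centred 24 mm below the origin.
- screw_3: Clamp screw, same shape and frame as screw_1 from above. On the one screw with the damaged thread, whichever it is, the lugs are swollen upwards, to 9.5 mm below the origin (20.5 mm on good ones).
- nut_right (a point): Centre of the top face of a fixed hexagonal steel gauge nut, 64 mm across flats, top 66 mm above the bench; z up. Bore 21.5 mm wide, with two lug slots at the mouth towards +x and -x. The screw enters with its bar along the point's x, either way round (from 10 degrees counter-clockwise to 25 clockwise of it), and sinks until the lugs meet the thread, flange 9.5 mm above the nut.
- nut_left (a point): Same point of the other, equal nut, 112 mm to the +y side of nut_right. Turned 75 degrees clockwise (from above) from x, a good screw sinks evenly 9.5 mm with almost no torque until its flange sits on the nut; a hard stop comes within 10 degrees more. The groove has 3 mm of vertical play.
- gauge: Fixed aluminium base plate, 85 (x) x 210 (y) x 10 mm, carrying both nuts, which share its yaw. Origin: centre of its underside; nuts at y = -56 and +56 mm. The damaged screw jams hard after about 35 degrees of turn, flange about 5 mm above the nut; turned back to the slots it lifts straight out (lift any screw 55 mm or more to clear a nut).
- reject_tray: White plastic open tray, fixed to the bench, 200 mm (x) by 150 mm (y) outside, 45 mm high, walls and floor 4 to 5 mm. Origin: centre of its underside. A screw may stand, lie or lean in it in any way.
- rack: Plywood rack, fixed to the bench, 75 mm (x) by 250 mm (y), 62 mm high, with three through holes 38 mm wide at y = -85, 0 and +85 mm in its frame, in which the screws hang by their flanges. Origin: centre of its underside. Lift a screw at least 55 mm to clear it.
- flask_1: Glass conical flask, 68 mm wide, 110 mm high, standing; origin at the centre of its base. Leave it alone.
- flask_2: Glass conical flask, 60 mm wide, 100 mm high, standing; origin at the centre of its base. Leave it alone.
- beaker: Glass beaker, 66 mm wide, 85 mm high, standing; origin at the centre of its base. Leave it alone.
- amber_bottle: Amber glass bottle, 64 mm wide, 130 mm high, standing; origin at the centre of its base. Leave it alone.
- mortar: White ceramic mortar, 84 mm wide, 45 mm high; origin at the centre of its base. Leave it alone.
- dish: Flat glass dish, 72 mm wide, 15 mm high; origin at the centre of its base. Leave it alone.
Mind the look-alikes: they are no part of the job. Leave any green look-alike of the screw_2 alone. What is shaped like the screw_3 but green is not meant.

How it is judged:
By the outcome, as a careful person would: the job done as asked, in the order asked, and still so for the second after the job is handed in, with the robot touching nothing.
It also fails if it takes over 72 s, if anything falls off the work surface, if the arm or the gripper's body presses on something with over 40 N, if the wrist force passes 120 N, or if a joint passes its speed limit or range.

### The arm

A 6-joint arm with a two-finger parallel gripper is mounted at the origin on the work surface. World frame = base frame: x ahead of the robot, y to its left, z up, the work surface at z = 0. Lengths are in mm, angles in degrees, forces in N, time in s.
With the tool pointing down it reaches from about 250 to 725 mm from the base axis. Payload 9.7 kg.
Tool frame: the origin (TCP) lies midway between the tips of the shut fingers; the grasp point (between the pads) lies 19 mm behind it; x points along the fingers, z is the direction in which the jaws open and shut, and the axes are right-handed (so a half turn about x gives the same grasp; the last joint's range is limited). The gripper opens to 85 mm and grips with 20 to 120 N. Pads are 22 mm wide; open, the fingers measure 114 mm over their backs; the gripper's body (76 mm by 85 mm) begins 54 mm behind the grasp point. The pads swing forward as they close: fully open they stand 13 mm farther back than shut.
Start: joints at [-67.895, 4.979, 10.078, 95.1, 0, 90], TCP at [206.962, -509.572, 203.584] pointing down, gripper open.
Joint ranges: [-179.16, 179.16], [-48.56, 103.87], [-65.8, 70.77], [-126.05, 130.52], [-82.76, 87.17], [-180, 180]. Speed limits (degrees/s): [127.2, 127.2, 147.25, 180, 180, 180].

### API

Orientations are given as [roll, pitch, yaw] about the fixed x, y, z axes, in that order (R = Rz(yaw) Ry(pitch) Rx(roll)).
In Python, from cell import manip gives the robot as it stands.
- The arm moves only by the tool move_arm, never from a script. Its argument "motion" is one flat list of numbers, 4 for each row, row after row: the shift along the tool's x, y, z in units of 30 mm (1.0 is 30 mm), then the turn about the tool's x in units of 6 degrees (1.0 is 6 degrees). In form: [x, y, z, twist, x, y, z, twist, ...]. A call has 1 to 12 rows; each row is the pose to reach, as a shift and turn from the pose commanded when the call began, along the tool's axes at that moment; what a row does not reach only later rows make up. A row lasts 1/10 s, in which the tool goes at most 50 mm and 8.59 degrees, less where a joint would pass 70% of its speed; a pose out of reach is approached as far as the arm can. A call with a gripper value outside its range is refused whole. "grip" is the gripper command: -1 is fully open, 1 is shut, values between are in proportion, set as the call begins (left out, the last holds). The fingers move at their own pace and stop on an object; the grip force is fixed at half the most. Time passes only in rows, so rows that repeat a pose let the fingers close. It gives the time, the measured TCP pose, the force and the opening at its end, in the units of the state.
- manip.state(): the state, without advancing time (a new reading comes with each control period).
- manip.snapshot(name): name is "scene" or "side" or "wrist"; returns a dict with "pixels" (400x640x3 uint8, blue, green, red), "fx", "fy", "cx", "cy" (pixels), "view" (4x4, takes a point from world to camera coordinates). Camera axes: x right, y up, looking along -z (the intrinsics and any distortion apply to the point x, -y, -z); pixel columns grow to the right and rows downward; lengths in mm; the calibration is good to about 2 mm. A picture is of the moment at which its call begins. There is no depth.
- manip.close_job(): hands the job in, once; it reports no verdict.
The state is a dict: "clock": time; "qpos": joint angles; "qvel": joint speeds; "joint_torque": joint torques, N m; "position": TCP position; "tcp_rot": TCP orientation; "contact_force": force on the tool from outside, world axes, zero at the start; "wrist_torque": the same for the moment, N m; "finger_gap": finger opening in mm.
Only numpy, scipy, OpenCV 4.12 (cv2) and the standard library are available. Lean on these libraries where they do the work, as an engineer would, in place of code of your own. Each camera call takes 0.05 s, during which the arm holds its last target.

## Working session

There is one attempt and no reset: what is moved stays moved. The work goes in short steps, Python scripts to look and compute and a tool call to move; the robot and the scene stay as the last step left them, time stands still between calls to the robot, and variables do not carry over. Pictures are saved under pics/ and viewed, and the job is handed in when it is done.

Besides the shell and the picture viewer there is one more tool, called by a JSON object that holds its "method" and its "body". move_arm: Moves the arm, as the interface text tells. Its arguments: {"type":"object","properties":{"motion":{"type":"array"},"grip":{"type":"number"}},"required":["motion"]}

```bash
ls; mkdir -p pics; cat > h.py <<'E'
import numpy as np, cv2, json
from cell import manip
def snap(n,f):
    s=manip.snapshot(n); cv2.imwrite('pics/'+f+'.png',s['pixels']); np.save('pics/'+f+'.npy',s,allow_pickle=True); return s
def load(f): return np.load('pics/'+f+'.npy',allow_pickle=True).item()
def ray(s,u,v):
    V=np.array(s['view']); R=V[:3,:3]; t=V[:3,3]
    d=np.array([(u-s['cx'])/s['fx'],-(v-s['cy'])/s['fy'],-1.]); return -R.T@t, R.T@d
def onz(s,u,v,z):
    o,d=ray(s,u,v); return o+d*(z-o[2])/d[2]
def proj(s,p):
    V=np.array(s['view']); c=V[:3,:3]@np.array(p,float)+V[:3,3]
    return s['cx']+s['fx']*c[0]/-c[2], s['cy']-s['fy']*c[1]/-c[2]
def tri(l):
    A=np.zeros((3,3));b=np.zeros(3)
    for s,u,v in l:
        o,d=ray(s,u,v); d/=np.linalg.norm(d); P=np.eye(3)-np.outer(d,d); A+=P;b+=P@o
    x=np.linalg.solve(A,b)
    return x,[np.linalg.norm((np.eye(3)-np.outer(d/np.linalg.norm(d),d/np.linalg.norm(d)))@(x-o)) for o,d in [ray(*q) for q in l]]
E
python3 - <<'E'
from h import *
for n in ['scene','side','wrist']:
    s=snap(n,n+'0'); print(n,{k:(np.round(v,3).tolist() if k!='pixels' else 0) for k,v in s.items()})
print(manip.state())
E
```

```text
pics
scene {'pixels': 0, 'fx': 366.632, 'fy': 366.632, 'cx': 317.736, 'cy': 197.335, 'view': [[0.852, 0.523, 0.006, -431.066], [-0.429, 0.692, 0.581, 184.035], [0.3, -0.498, 0.814, -1362.16], [0.0, 0.0, 0.0, 1.0]]}
side {'pixels': 0, 'fx': 368.342, 'fy': 368.342, 'cx': 321.396, 'cy': 197.845, 'view': [[-0.958, -0.285, 0.02, 507.025], [0.177, -0.535, 0.826, -166.042], [-0.225, 0.795, 0.564, -1009.943], [0.0, 0.0, 0.0, 1.0]]}
wrist {'pixels': 0, 'fx': 356.586, 'fy': 356.586, 'cx': 319.831, 'cy': 205.114, 'view': [[0.376, -0.927, -0.002, -548.27], [0.89, 0.362, -0.275, 35.333], [0.256, 0.102, 0.961, -379.199], [0.0, 0.0, 0.0, 1.0]]}
{'clock': 0.15, 'qpos': array([-6.78959830e+01,  5.00564688e+00,  1.00444061e+01,  9.50999600e+01,
       -5.65124334e-04,  8.99987767e+01]), 'qvel': array([ 0.05902061, -0.05042164,  0.19426641, -0.00287674, -0.01258931,
       -0.0280826 ]), 'joint_torque': array([-7.64922402e-05, -5.20761395e+01,  4.65044689e+01,  1.38799148e-02,
       -5.93752179e-05, -8.42115838e-06]), 'position': array([ 206.87782542, -509.38439107,  203.02454429]), 'tcp_rot': array([-179.4721721 ,   89.93879668,  112.63306842]), 'contact_force': array([-0.47213539, -0.15794651, -0.39575931]), 'wrist_torque': array([0.03563621, 0.04896705, 0.03629889]), 'finger_gap': 85.5216448272632}
```

View pics/scene0.png

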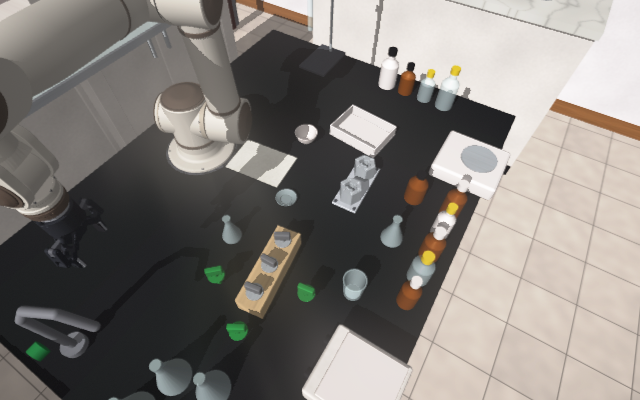

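View pics/side0.png

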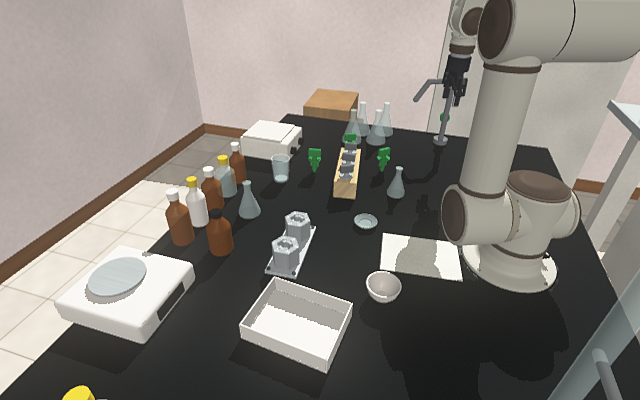

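View pics/wrist0.png

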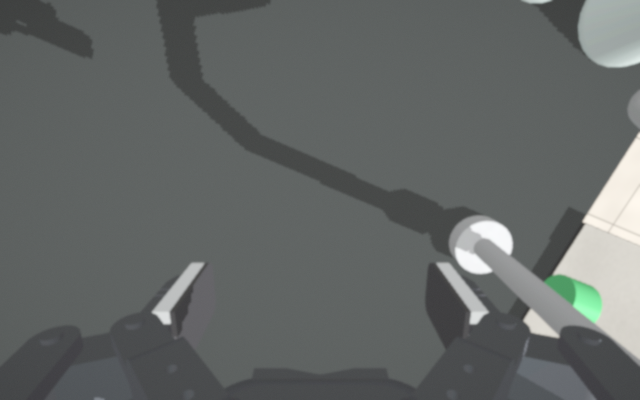

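View crops.

```bash
cat >> h.py <<'E'
from scipy.spatial.transform import Rotation as Ro
def pose():
    st=manip.state(); return np.array(st['position']),Ro.from_euler('xyz',st['tcp_rot'],degrees=True).as_matrix(),st
E
python3 - <<'E'
from h import *
s=load('scene0');d=load('side0')
for n,p in dict(s1=(283,232),s2=(268,258),s3=(254,285)).items(): print(n,onz(s,*p,104).round())
for n,p in dict(n1=(365,160),n2=(350,184)).items(): print(n,onz(s,*p,66).round())
for n,p in dict(t=(363,133),r0=(298,232),r1=(239,305),).items(): print(n,onz(s,*p,45).round())
for n,p in dict(n1=(298,217),n2=(285,246)).items(): print('side',n,onz(d,*p,66).round())
for n,p in dict(f=(231,240),dish=(286,198),bk=(354,290),f2=(392,240),mort=(306,133)).items(): print(n,onz(s,*p,10).round())
for n,p in dict(f=(396,195),dish=(365,221),f2=(250,212),amb=(220,248)).items(): print('side',n,onz(d,*p,5).round())
p,R,st=pose(); print(R.round(3))
w=load('wrist0'); V=np.array(w['view']); c=-V[:3,:3].T@V[:3,3]
print('cam in tool',R.T@(c-p), (R.T@V[:3,:3].T).round(3))
a=cv2.resize(s['pixels'][210:350,190:370],None,fx=4,fy=4,interpolation=2); cv2.imwrite('pics/c1.png',a)
a=cv2.resize(d['pixels'][120:210,300:440],None,fx=5,fy=5,interpolation=2); cv2.imwrite('pics/c2.png',a)
E
```

```text
s1 [ 503. -183.  104.]
s2 [ 514. -271.  104.]
s3 [ 529. -352.  104.]
n1 [564. 211.  66.]
n2 [570.  94.  66.]
t [491. 343.  45.]
r0 [ 518. -134.   45.]
r1 [ 507. -402.   45.]
side n1 [575.  82.  66.]
side n2 [565. 207.  66.]
f [ 346. -249.   10.]
dish [400. -30.  10.]
bk [ 744. -192.   10.]
f2 [767.  11.  10.]
mort [293. 261.  10.]
side f [ 328. -212.    5.]
side dish [401. -38.   5.]
side f2 [754.  29.   5.]
side amb [759. 206.   5.]
[[-0.     0.926  0.376]
 [ 0.001  0.376 -0.926]
 [-1.    -0.    -0.001]]
cam in tool [-170.04452964   70.42526973   -0.88163537] [[ 0.001  0.275 -0.961]
 [-0.     0.961  0.275]
 [ 1.    -0.     0.001]]
```

View pics/c1.png

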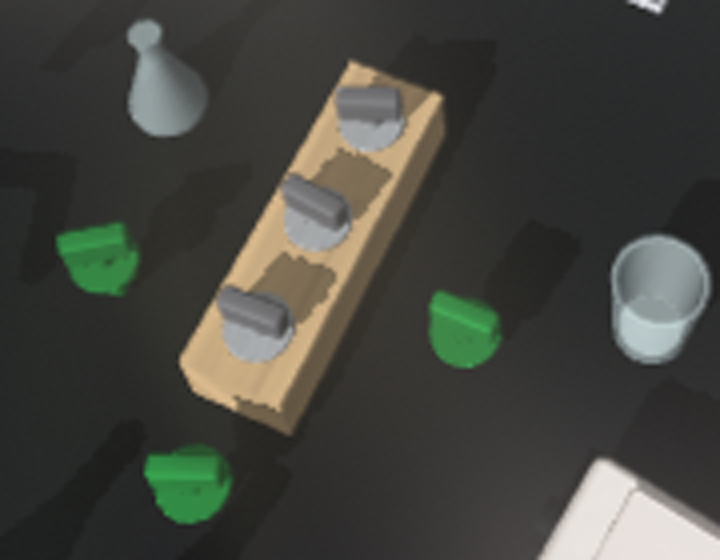

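View pics/c2.png

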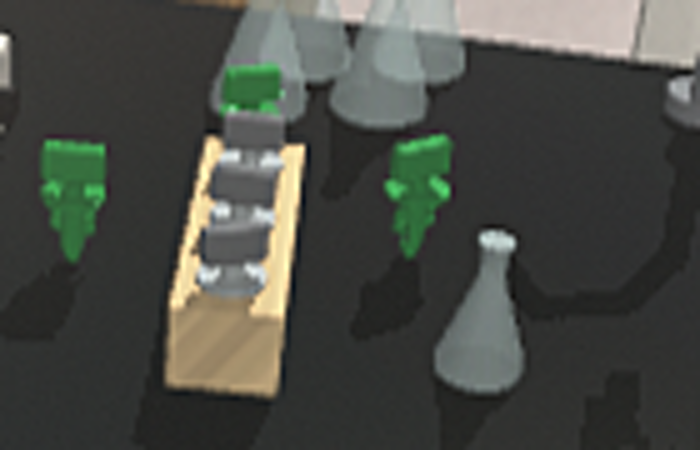

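The three meant screws are the grey ones in the rack's holes, at scene px (283,236), (269,261) and (254,289). The three look-alikes at (214,274), (237,331) and (306,292) are green and stand outside the rack, so I leave them. The next move goes over the rack for a wrist view, turning the wrist so the later clockwise turns stay within the joint range.

{"method": "move_arm", "body": {"motion": [0,1.6,-0.5,0,0,3.2,-1,-0.5,0,4.8,-1.4,-1.9,0,6.4,-1.8,-3.3,0,8,-2.3,-4.7,0,9.6,-2.8,-6.1,0,11.2,-3.2,-7.5,0,12.5,-3.6,-8.9,0,12.5,-3.6,-10.3,0,12.5,-3.6,-11.7,0,12.5,-3.6,-13.1,0,12.5,-3.6,-14.5]}}

```text
clock: 1.35
position: [513.8, -268.2, 203.1]
tcp_rot: [133.3, 90.0, 152.7]
contact_force: [0.1, -0.0, 0.0]
finger_gap: 85.6
```

{"method": "move_arm", "body": {"motion": [0,0,0,-1.4,0,0,0,-2.8,0,0,0,-4.2,0,0,0,-5.6,0,0,0,-7,0,0,0,-8.4,0,0,0,-9.8,0,0,0,-11.2,0,0,0,-12.6,0,0,0,-13.4,0,0,0,-13.4,0,0,0,-13.4], "grip": -0.3}}

```text
clock: 2.55
position: [513.7, -268.4, 203.4]
tcp_rot: [55.7, 90.0, 155.1]
contact_force: [0.1, -0.4, 0.4]
finger_gap: 55.7
```

```bash
python3 - <<'E'
from h import *
snap('wrist','w1'); p,R,st=pose(); print(p,R.round(3),st['clock'],st['qpos'].round(1),st['finger_gap'])
E
```

```text
[ 513.7059734  -268.37570391  203.43299034] [[-0.    -0.987 -0.163]
 [ 0.    -0.163  0.987]
 [-1.     0.     0.   ]] 2.6 [-27.6   9.1  14.6  95.5   0.  -36.9] 55.7838664876868
```

View pics/w1.png

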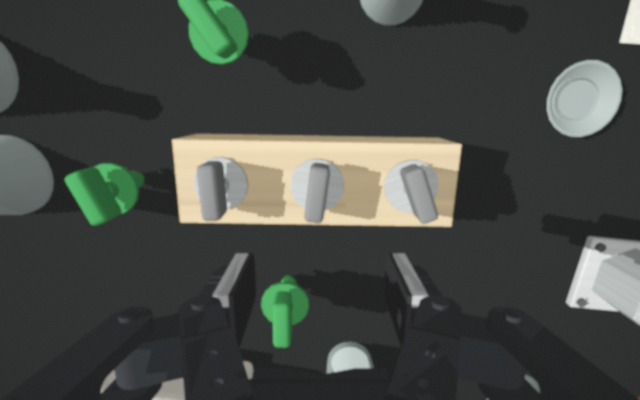

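```bash
python3 - <<'E'
from h import *
w=load('w1'); a=w['pixels'][120:245,165:475]; cv2.imwrite('pics/c3.png',cv2.resize(a,None,fx=2.5,fy=2.5,interpolation=2))
hsv=cv2.cvtColor(w['pixels'],cv2.COLOR_BGR2HSV)
for u,v in [(211,190),(210,170),(236,190),(317,190),(317,170),(334,186),(420,195),(410,172),(397,188),(280,180),(270,200)]: print((u,v),hsv[v,u],w['pixels'][v,u])
E
```

```text
(211, 190) [ 90   2 152] [152 152 151]
(210, 170) [  0   0 148] [148 148 148]
(236, 190) [ 83   7 152] [151 152 148]
(317, 190) [ 60   2 161] [160 161 160]
(317, 170) [ 90   2 156] [156 156 155]
(334, 186) [ 78   8 153] [151 153 148]
(420, 195) [ 75   3 160] [159 160 158]
(410, 172) [ 90   3 150] [150 150 148]
(397, 188) [ 75   5 211] [209 211 207]
(280, 180) [ 20  70 179] [130 162 179]
(270, 200) [ 19  73 171] [122 153 171]
```

View pics/c3.png

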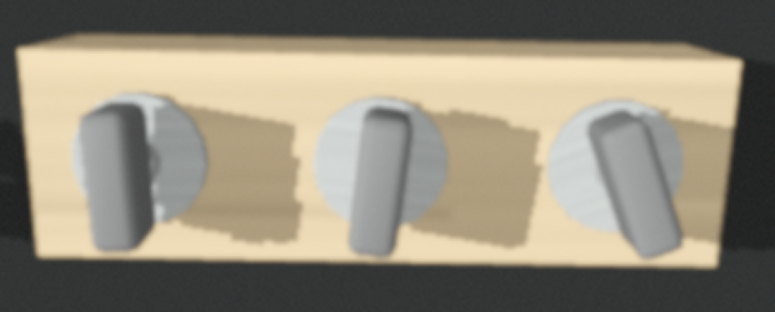

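```bash
python3 - <<'E'
from h import *
w=load('w1'); f=lambda x,y:(x/2.5+165,y/2.5+120)
fl=[(141,159),(380.5,163),(616,165.5)]; bt=[(112,180),(378,182),(638,183)]
ends=[((106,112),(116,249)),((386,112),(371,252)),((617,119),(661,247))]
for a,b,e in zip(fl,bt,ends):
    F=onz(w,*f(*a),67);B=onz(w,*f(*b),104);d=onz(w,*f(*e[0]),104)-onz(w,*f(*e[1]),104)
    print('flange',F.round(1),'bar',B.round(1),'bar az',np.degrees(np.arctan2(d[1],d[0])).round(1),np.linalg.norm(d).round(1))
c=[onz(w,*f(*p),62)for p in[(17,48),(742,62),(717,267),(38,257)]]
for q in c: print(q.round(1))
print('ctr',np.mean(c,0), [np.linalg.norm(c[i]-c[(i+1)%4]).round(1) for i in range(4)])
s=load('scene0')
for p in [(283,232),(268,258),(254,285)]: pass
print([np.round(proj(s,q),1) for q in c])
print('nut side approx')
E
```

```text
flange [ 525.9 -352.7   67. ] bar [ 524.3 -352.   104. ] bar az -171.4 43.9
flange [ 513.7 -269.4   67. ] bar [ 511.6 -270.3  104. ] bar az -176.7 45.1
flange [ 501.1 -187.4   67. ] bar [ 498.8 -190.4  104. ] bar az -148.3 44.4
[ 495.1 -399.5   62. ]
[ 459.1 -151.3   62. ]
[ 533.5 -140.1   62. ]
[ 570.3 -388.    62. ]
ctr [ 514.49318906 -269.74756831   62.        ] [np.float64(250.8), np.float64(75.2), np.float64(250.6), np.float64(76.0)]
[array([234.9, 299.5]), array([278.1, 224.5]), array([301. , 233.2]), array([260.5, 310.7])]
nut side approx
```

Wrist view 1: the rack's top spans px (172,139) to (462,227), with the three grey screws' flanges at (221,184), (317,185) and (411,186). The measured rack top is 250.7 x 75.6 mm at z=62, which fits. Next I move over the screw at the +y end and take a second view.

{"method": "move_arm", "body": {"motion": [0.5,0,1.3,-1.3,1.2,0,2.7,-2.5,2,0,2.7,-3.7,2.3,0,2.7,-3.7,2.3,0,2.7,-3.7]}}

```text
clock: 3.1
position: [499.8, -188.5, 133.6]
tcp_rot: [42.3, 89.9, 163.7]
contact_force: [0.1, 0.1, 0.6]
finger_gap: 55.4
```

```bash
python3 - <<'E'
from h import *
w=snap('wrist','w2'); p,R,st=pose(); print(p,R.round(3),st['clock'],st['qpos'].round(1),st['finger_gap'])
for q in [(500.3,-188.5,67),(500.3,-188.5,104)]: print(proj(w,q))
E
```

```text
[ 500.30736496 -188.93526414  134.70827123] [[-0.    -0.853 -0.522]
 [ 0.    -0.522  0.853]
 [-1.     0.     0.   ]] 3.15 [-20.7   2.1  -0.6  87.4  -0.  -52.1] 55.46209777074182
(np.float64(317.87954698022287), np.float64(207.62238810692253))
(np.float64(317.71055942234347), np.float64(225.10555755555595))
```

View pics/w2.png

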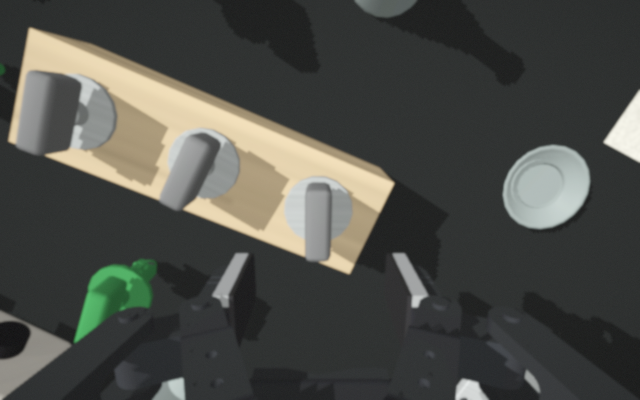

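```bash
python3 - <<'E'
from h import *
a=load('w1');b=load('w2')
print('flange',tri([(a,411.4,186.2),(b,318.3,209.5)])); print('bar top',tri([(a,420.2,193.2),(b,317.5,222.5)]))
E
```

```text
flange (array([ 500.95545276, -187.75431325,   68.24521627]), [np.float64(0.0353304702237344), np.float64(0.03533047022371296)])
bar top (array([ 499.73465379, -189.00069107,  100.41283151]), [np.float64(0.3101287146477562), np.float64(0.3101287146478809)])
```

{"method": "move_arm", "body": {"motion": [1.2,0,0,0,2,0,0,0,2,0,0,0]}}

```text
clock: 3.45
position: [499.2, -188.8, 72.6]
tcp_rot: [38.1, 89.8, 159.6]
contact_force: [-0.3, 0.4, 0.8]
finger_gap: 55.4
```

{"method": "move_arm", "body": {"motion": [0,0,0,0,0,0,0,0,0,0,0,0,0,0,0,0,0,0,0,0], "grip": 1}}

```text
clock: 3.95
position: [501.2, -188.7, 76.3]
tcp_rot: [-138.7, 89.9, -17.0]
contact_force: [-1.0, 0.4, 7.8]
finger_gap: 0.3
```

```bash
python3 - <<'E'
from h import *
w=snap('wrist','w3');s=snap('scene','s3'); p,R,st=pose(); print(p,R.round(3),st)
d=snap('side','d3')
x=np.hstack([cv2.resize(s['pixels'][200:300,230:330],(400,400)),cv2.resize(d['pixels'][110:210,300:400],(400,400))]);cv2.imwrite('pics/c4.png',x)
E
```

```text
[ 501.21083995 -188.72296472   76.37247588] [[ 0.003 -0.851 -0.525]
 [-0.001 -0.525  0.851]
 [-1.    -0.002 -0.002]] {'clock': 4.05, 'qpos': array([-2.06371254e+01,  2.23503435e+00, -6.86526976e+00,  8.07491310e+01,
        6.95195605e-03, -5.23311875e+01]), 'qvel': array([-0.08815135, -0.0007631 , -0.05181813, -0.03728496, -0.04050105,
       -0.09312002]), 'joint_torque': array([-2.55469847e-01, -4.58052492e+01,  4.38349807e+01, -4.13185945e-01,
       -1.26729975e-01, -2.40292657e-04]), 'position': array([ 501.21083995, -188.72296472,   76.37247588]), 'tcp_rot': array([-139.68758247,   89.84927469,  -17.99351122]), 'contact_force': array([-0.89570475,  0.6848934 ,  6.87533182]), 'wrist_torque': array([ 0.15456549,  0.16969162, -0.02050275]), 'finger_gap': -0.037460486891622805}
```

View pics/w3.png

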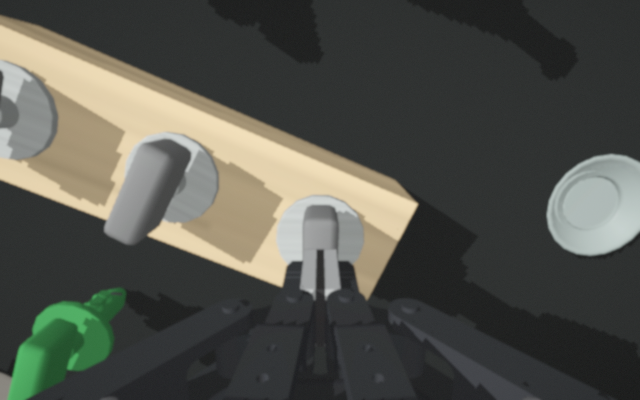

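View pics/c4.png

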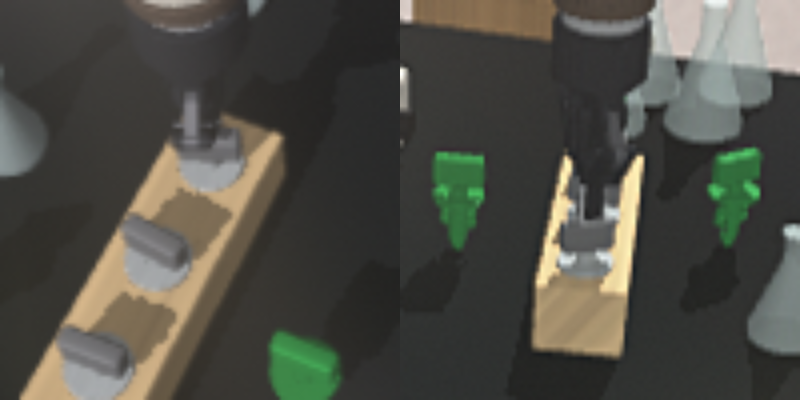

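```bash
python3 - <<'E'
from h import *
w=load('w3');s=load('s3');d=load('d3'); p,R,st=pose()
for n,c in dict(w=w,s=s,d=d).items(): print(n,'tcp',np.round(proj(c,p),1),'barctop',np.round(proj(c,(500.3,-188.5,104)),1),'fl',np.round(proj(c,(500.3,-188.5,67)),1))
cv2.imwrite('pics/c5.png',cv2.resize(w['pixels'][180:320,250:390],None,fx=5,fy=5,interpolation=2))
x=np.hstack([cv2.resize(s['pixels'][210:260,255:305],(400,400),interpolation=2),cv2.resize(d['pixels'][130:190,315:375],(400,400),interpolation=2)]);cv2.imwrite('pics/c6.png',x)
E
```

```text
w tcp [318.  243.3] barctop [319.2 265.8] fl [319.4 235.5]
s tcp [282.2 238. ] barctop [281.3 233. ] fl [282.2 239.4]
d tcp [346.  171.9] barctop [346.7 164.7] fl [346.1 174.4]
```

View pics/c5.png

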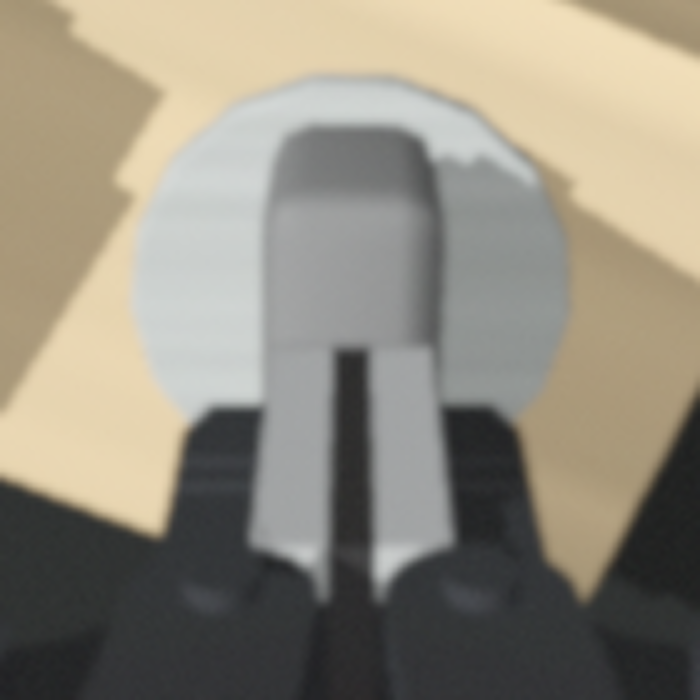

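View pics/c6.png

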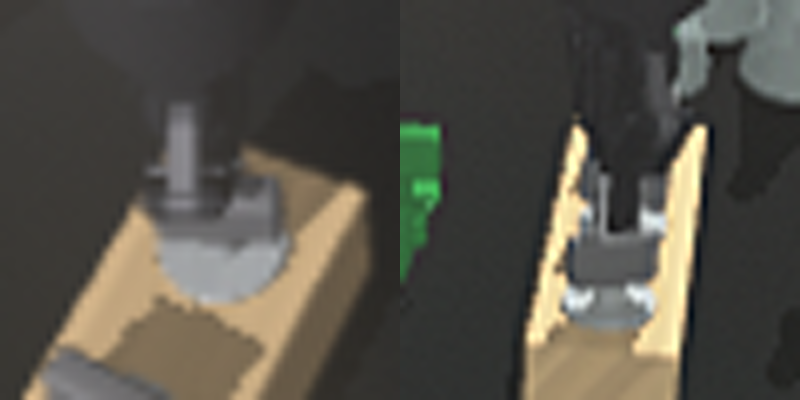

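```bash
python3 - <<'E'
from h import *
w=load('w3');s=load('s3');d=load('d3'); p,R,st=pose()
print(tri([(s,278.5,235.2),(d,345.7,165.3)]))
for y in (11,0,-11):
  for x in (0,-19,-28):
    q=p+R@np.array([x,y,0]); print(y,x,[np.round(proj(c,q),1) for c in (w,s,d)])
E
```

```text
(array([ 500.46426968, -195.35103636,   99.09782448]), [np.float64(4.616835715436672), np.float64(4.616835715436667)])
11 0 [array([318. , 222.9]), array([278.4, 238. ]), array([349.1, 171.5])]
11 -19 [array([317.8, 236.4]), array([277.8, 234.7]), array([349.5, 166.5])]
11 -28 [array([317.7, 244. ]), array([277.6, 233.1]), array([349.7, 164.1])]
0 0 [array([318. , 243.3]), array([282.2, 238. ]), array([346. , 171.9])]
0 -19 [array([317.8, 258.8]), array([281.7, 234.7]), array([346.3, 166.9])]
0 -28 [array([317.7, 267.5]), array([281.5, 233.1]), array([346.5, 164.5])]
-11 0 [array([318., 263.]), array([286., 238.]), array([342.8, 172.2])]
-11 -19 [array([317.9, 280.4]), array([285.6, 234.7]), array([343.2, 167.3])]
-11 -28 [array([317.8, 290.1]), array([285.4, 233.1]), array([343.3, 164.9])]
```

```bash
python3 - <<'E'
from h import *
w=load('w2'); p=np.array([500.307,-188.935,134.708]);
R=Ro.from_euler('xyz',[0,0,0]).as_matrix();R=np.array([[0,-.853,-.522],[0,-.522,.853],[-1,0,0]])
for x in (0,-8,-19,-28,-40):
    print(x,[np.round(proj(w,p+R@np.array([x,y,z])),1) for y in(11,-11) for z in (-27.7,27.7)])
cv2.imwrite('pics/c7.png',cv2.resize(w['pixels'][230:330,170:470],None,fx=2.6,fy=2.6,interpolation=2))
E
```

```text
0 [array([261.3, 224. ]), array([372.1, 223.9]), array([263.3, 264.3]), array([370.4, 264.2])]
-8 [array([258.7, 229.4]), array([374.5, 229.3]), array([260.8, 271.3]), array([372.6, 271.1])]
-19 [array([254.8, 237.7]), array([378.1, 237.5]), array([257.1, 282. ]), array([376.1, 281.8])]
-28 [array([251.1, 245.4]), array([381.5, 245.2]), array([253.7, 291.8]), array([379.2, 291.6])]
-40 [array([245.5, 257. ]), array([386.7, 256.8]), array([248.6, 306.6]), array([384. , 306.4])]
```

View pics/c7.png

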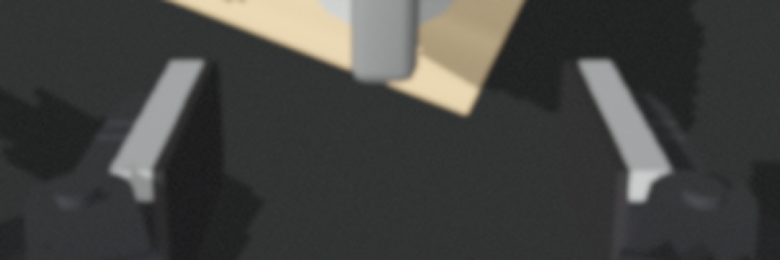

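Wrist view 3: the fingers shut at (320,249), on top of the bar instead of around it. The gap reads about 0 and there are 7 N upward. The physical tips seem to stand about 28 mm behind the reported TCP. I'll rise, open and measure the tips.

{"method": "move_arm", "body": {"motion": [-0.7,0,0,0,-0.7,0,0,0,-0.7,0,0,0,-0.7,0,0,0], "grip": 1}}

```text
clock: 4.5
position: [500.2, -188.5, 95.0]
tcp_rot: [40.4, 90.0, 162.1]
contact_force: [-0.1, 0.4, 0.4]
finger_gap: -0.1
```

```bash
python3 - <<'E'
from h import *
w=snap('wrist','w4');s=snap('scene','s4');p,R,st=pose();d=snap('side','d4'); print(p,st['contact_force'],st['finger_gap'])
for x in (0,-28): print([np.round(proj(c,p+R@np.array([x,0,0])),1) for c in (w,s,d)])
x=np.hstack([cv2.resize(s['pixels'][210:260,255:305],(400,400),interpolation=2),cv2.resize(d['pixels'][130:190,315:375],(400,400),interpolation=2)]);cv2.imwrite('pics/c8.png',x)
E
```

```text
[ 500.0870165  -188.40976917   94.86638475] [0.12790881 0.27454132 0.68975849] -0.2706411682148665
[array([318.2, 243. ]), array([281.5, 234.6]), array([346.6, 167.1])]
[array([318. , 267.1]), array([280.7, 229.5]), array([347.1, 159.6])]
```

View pics/c8.png

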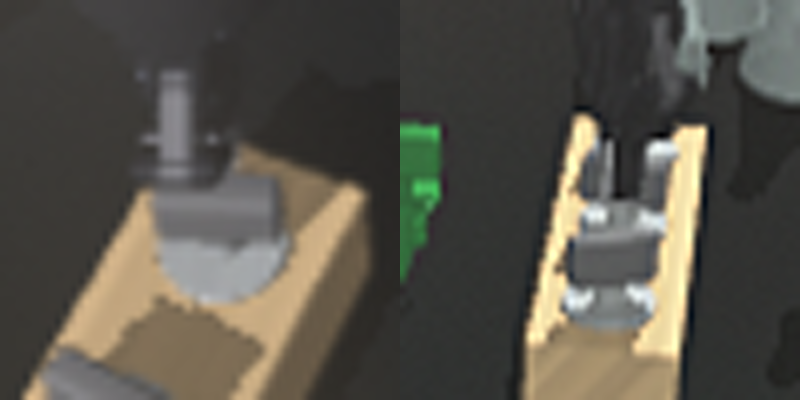

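View pics/w4.png

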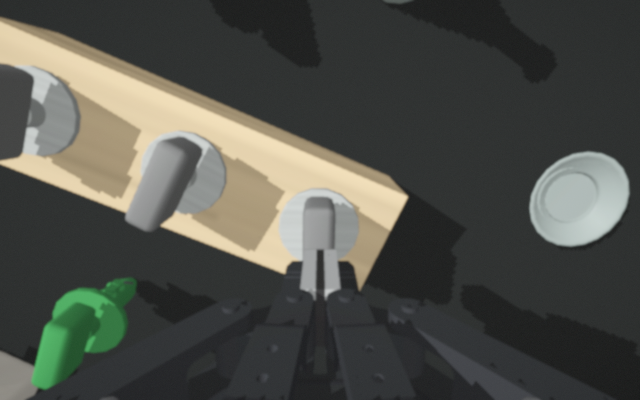

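{"method": "move_arm", "body": {"motion": [0,0,0,0,0,0,0,0,0,0,0,0,0.7,0,0,0,0.9,0,0,0,0.9,0,0,0], "grip": -0.2}}

```text
clock: 5.25
position: [499.6, -188.2, 67.6]
tcp_rot: [37.3, 89.9, 159.0]
contact_force: [0.2, 0.5, 1.0]
finger_gap: 51.4
```

```bash
python3 - <<'E'
from h import *
w=snap('wrist','w5');s=snap('scene','s5');p,R,st=pose();d=snap('side','d5'); print(p,st['contact_force'],st['finger_gap'],st['clock'])
g=st['finger_gap']/2
for x in (-7,-30): print(x,[np.round(proj(c,p+R@np.array([x,y,z])),1) for c in (w,s,d) for y,z in ((11,g),(11,-g))])
x=np.hstack([cv2.resize(s['pixels'][205:255,255:305],(400,400),interpolation=2),cv2.resize(d['pixels'][130:190,315:375],(400,400),interpolation=2)]);cv2.imwrite('pics/c9.png',x)
cv2.imwrite('pics/c10.png',cv2.resize(w['pixels'][180:340,200:440],None,fx=3,fy=3,interpolation=2))
E
```

```text
[ 500.42122289 -188.51901558   69.00881057] [-0.26945921  0.01656751 -0.14674213] 51.00591951505677 5.35
-7 [array([369.6, 229.4]), array([263.6, 229.5]), array([278.7, 230.2]), array([277.7, 245.8]), array([351.8, 175.5]), array([346.9, 168. ])]
-30 [array([377.2, 248. ]), array([255.4, 248.1]), array([278.1, 226.2]), array([277. , 241.9]), array([352.3, 169.4]), array([347.3, 162. ])]
```

View pics/c9.png

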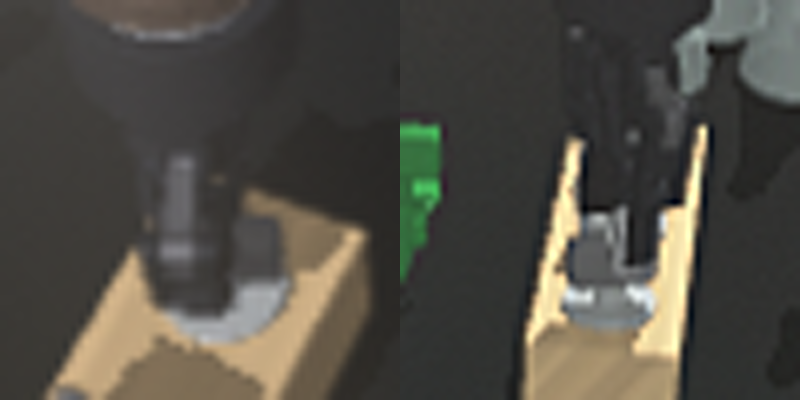

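View pics/c10.png

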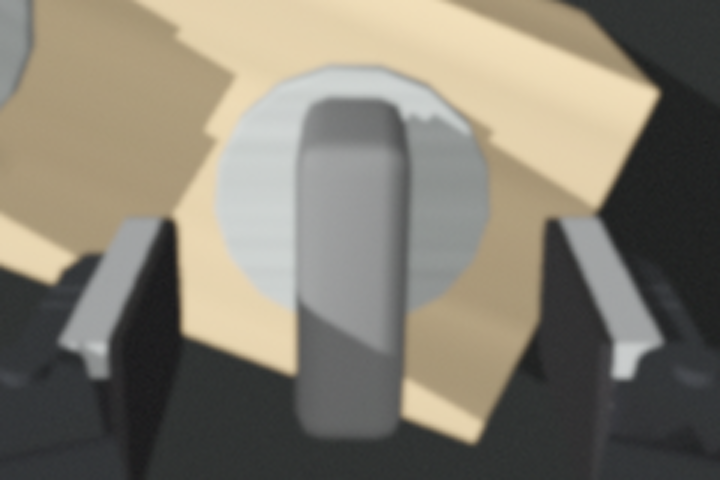

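Crop: the open pad tips at about wrist px (258,252) and (387,252) sit about 30 mm behind the reported TCP. I'll go 19 mm lower, watching the force, then close.

{"method": "move_arm", "body": {"motion": [0.3,0,0,0,0.6,0,0,0,0.65,0,0,0,0.65,0,0,0]}}

```text
clock: 5.8
position: [500.0, -188.4, 48.4]
tcp_rot: [37.4, 89.9, 159.1]
contact_force: [0.0, -0.6, 1.2]
finger_gap: 51.1
```

{"method": "move_arm", "body": {"motion": [0,0,0,0,0,0,0,0,0,0,0,0,0,0,0,0], "grip": 1}}

```text
clock: 6.2
position: [500.7, -188.6, 49.5]
tcp_rot: [-140.1, 90.0, -18.4]
contact_force: [-0.1, 0.1, 2.6]
finger_gap: 15.0
```

```bash
python3 - <<'E'
from h import *
w=snap('wrist','w6');p,R,st=pose();d=snap('side','d6'); print(p,R.round(3),st['contact_force'],st['finger_gap'],st['clock'])
x=np.hstack([cv2.resize(w['pixels'][180:340,240:400],(400,400),interpolation=2),cv2.resize(d['pixels'][130:190,315:375],(400,400),interpolation=2)]);cv2.imwrite('pics/c11.png',x)
E
```

```text
[ 500.68856249 -188.59119105   49.56526461] [[ 0.001 -0.851 -0.526]
 [-0.    -0.526  0.851]
 [-1.    -0.001 -0.001]] [0.57457504 0.42496156 2.54066281] 15.039038069990031 6.25
```

View pics/c11.png

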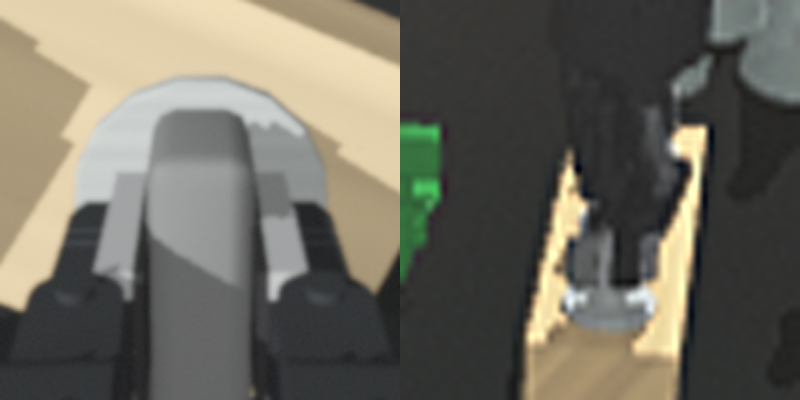

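Gripped (gap 15 mm). Lift and carry it to the gauge.

{"method": "move_arm", "body": {"motion": [-1.2,0,0,0,-2.6,0,0,0,-4,-0.5,0.4,0,-4.4,-2,1.7,0.8,-4.4,-3.3,2.8,1.6,-4.4,-4.6,3.9,2.4,-4.4,-5.8,4.9,3.2,-4.4,-7,5.9,4,-4.4,-8.2,6.9,4.8,-4.4,-9,7.7,4.8,-4.4,-9,7.7,4.8,-4.4,-9,7.7,4.8]}}

```text
clock: 7.5
position: [608.4, 150.7, 180.2]
tcp_rot: [110.6, 89.9, -156.4]
contact_force: [-0.2, -0.4, -0.3]
finger_gap: 15.1
```

```bash
python3 - <<'E'
from h import *
w=snap('wrist','w7');p,R,st=pose(); print(p,R.round(3),st['contact_force'],st['finger_gap'],st['clock'],st['qpos'].round(1))
E
```

```text
[608.43551858 149.71372741 180.55273245] [[-0.001 -0.999 -0.051]
 [-0.001 -0.051  0.999]
 [-1.     0.001 -0.   ]] [-1.04084075  1.02968667 -1.25051559] 15.20918360402051 7.55 [13.8 15.5 19.5 94.1 -0.  10.9]
```

View pics/w7.png

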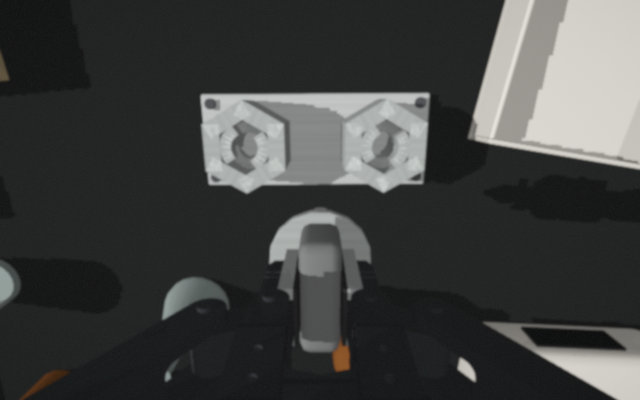

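```bash
python3 - <<'E'
from h import *
w=load('w7'); a=w['pixels'][85:205,195:435]; g=cv2.convertScaleAbs(a,alpha=1.0); cv2.imwrite('pics/c12.png',cv2.resize(g,None,fx=3.3,fy=3.3,interpolation=2))
E
```

```text
(no output)
```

View pics/c12.png

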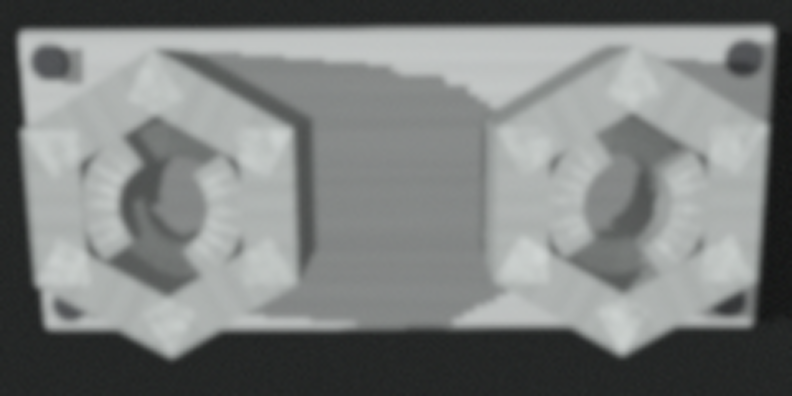

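```bash
python3 - <<'E'
from h import *
w=load('w7'); f=lambda q:(q[0]/3.3+195-0.35,q[1]/3.3+85-0.35)
A=[(155,52),(290,128),(297,283),(173,358),(38,285),(22,130)];B=[(632,48),(768,125),(757,285),(622,356),(494,282),(490,128)]
C=[]
for z in (66,):
  for H in (A,B):
    P=np.array([onz(w,*f(q),z) for q in H]); c=P.mean(0); C.append(c)
    print(c.round(1),[np.linalg.norm(P[i]-P[i+3]).round(1) for i in range(3)],[np.degrees(np.arctan2(*(P[i]-P[i+3])[1::-1])).round(1) for i in range(3)])
d=C[1]-C[0]; print('sep',np.linalg.norm(d),'yaw',np.degrees(np.arctan2(-d[0],d[1])))
P=np.array([onz(w,*f(q),10) for q in [(18,32),(775,27),(755,325),(45,328)]]);print(P.round(1),P.mean(0),[np.linalg.norm(P[i]-P[(i+1)%4]).round(1) for i in range(4)])
T=[onz(w,*q,45).round(0) for q in [(470,138),(640,167),(510,0)]];print('tray',T)
s=load('scene0');d=load('side0')
print([np.round(proj(c,q),1) for c in (s,d) for q in C])
cv2.imwrite('pics/c13.png',np.hstack([cv2.resize(s['pixels'][145:215,325:395],(400,400),interpolation=2),cv2.resize(d['pixels'][200:280,255:335],(400,400),interpolation=2)]))
E
```

```text
[575.9  89.9  66. ] [np.float64(73.0), np.float64(73.0), np.float64(73.6)] [np.float64(-176.9), np.float64(123.9), np.float64(63.3)]
[569.6 201.3  66. ] [np.float64(73.4), np.float64(74.0), np.float64(75.9)] [np.float64(-176.0), np.float64(123.4), np.float64(63.4)]
sep 111.55960515182053 yaw 3.2479838820540596
[[536.5  38.8  10. ]
 [524.2 247.5  10. ]
 [608.1 253.   10. ]
 [620.   43.5  10. ]] [572.21741231 145.69914311  10.        ] [np.float64(209.1), np.float64(84.0), np.float64(209.9), np.float64(83.6)]
tray [array([560., 276.,  45.]), array([577., 427.,  45.]), array([455., 290.,  45.])]
[array([351. , 185.7]), array([365.1, 162.6]), array([296.7, 218.5]), array([284.3, 244.3])]
```

View pics/c13.png

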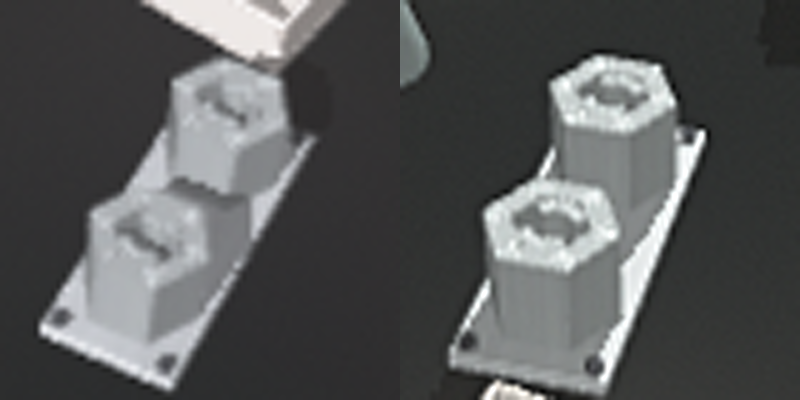

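```bash
python3 - <<'E'
from h import *
w=load('w7'); p,R,st=pose()
for x in (-12.5,-17.5):
  for y in (-1,0,1): print(x,y,'top',np.round(proj(w,p+R@[x,y+24,0]),1),'L',np.round(proj(w,p+R@[x,y,-24]),1),'R',np.round(proj(w,p+R@[x,y,24]),1))
for y in (23,-23): print('bar',y,[np.round(proj(w,p+R@[-54.5,y,z]),1) for z in (-8,8)])
cv2.imwrite('pics/c14.png',cv2.resize(w['pixels'][200:360,240:400],None,fx=3.75,fy=3.75,interpolation=2))
u=np.array([np.degrees(np.arctan2(R[1,2],R[0,2]))]);print(u)
E
```

```text
-12.5 -1 top [315.3 208.1] L [265.2 256.3] R [365.6 256.4]
-12.5 0 top [315.3 206.1] L [265.1 254.3] R [365.7 254.4]
-12.5 1 top [315.3 204. ] L [265.  252.4] R [365.7 252.5]
-17.5 -1 top [315.1 211.3] L [263.6 260.7] R [366.9 260.8]
-17.5 0 top [315.1 209.1] L [263.5 258.7] R [367.  258.8]
-17.5 1 top [315.1 207. ] L [263.4 256.7] R [367.1 256.8]
bar 23 [array([290.7, 242.2]), array([336.9, 242.3])]
bar -23 [array([293.3, 354.8]), array([335.2, 354.8])]
[92.93383693]
```

View pics/c14.png

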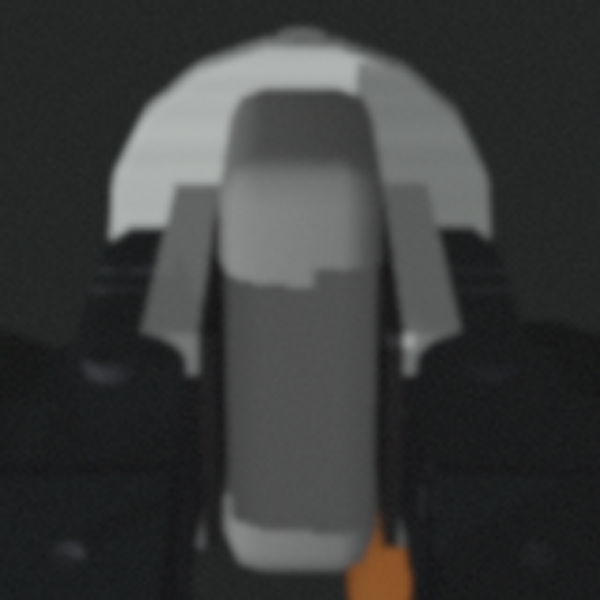

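```bash
cat > nuts.py <<'E'
from h import *
def hexfit(w,guess,z=66,show=None):
    pass
E
python3 - <<'E'
from h import *
p,R,st=pose();w=snap('wrist','w8');p2,R2,st2=pose(); print(p,p2,st['qvel'].round(2))
V=np.array(w['view']); c=-V[:3,:3].T@V[:3,3]; print('cam',R.T@(c-p))
V=np.array(load('w7')['view']); print(c, -V[:3,:3].T@V[:3,3])
cv2.imwrite('pics/c15.png',cv2.resize(w['pixels'][85:205,195:435],None,fx=3.3,fy=3.3,interpolation=2))
E
```

```text
[608.43551858 149.71372741 180.55273245] [608.51128172 149.11710031 180.89736747] [-1.17 -1.04 -0.42  0.13  0.04 -0.02]
cam [-170.12618521   69.24174826    1.08271906]
[539.40578508 147.34018396 350.75194826] [539.49374599 148.20496714 350.39052007]
```

View pics/c15.png

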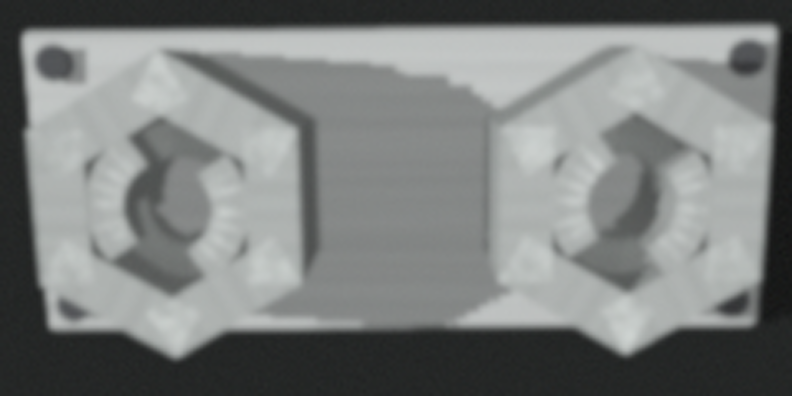

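{"method": "move_arm", "body": {"motion": [0,0.6,0.9,0.4,0,1.21,1.8,0.8,0.9,1.21,1.8,0.8,1.86,1.21,1.8,0.8,1.86,1.21,1.8,0.8,1.86,1.21,1.8,0.8,1.86,1.21,1.8,0.8]}}

```text
clock: 8.3
position: [570.5, 201.5, 127.3]
tcp_rot: [-68.8, 89.9, 19.2]
contact_force: [0.3, -0.1, -1.4]
finger_gap: 15.5
```

```bash
python3 - <<'E'
from h import *
w=snap('wrist','w9');p,R,st=pose();s=snap('scene','s9');d=snap('side','d9'); print(p,R.round(3),st['contact_force'],st['finger_gap'],st['clock'],st['qpos'].round(1),st['qvel'].round(2))
cv2.imwrite('pics/c16.png',np.hstack([cv2.resize(s['pixels'][125:195,325:395],(400,400),interpolation=2),cv2.resize(d['pixels'][190:270,245:325],(400,400),interpolation=2)]))
for c in (s,d): print(np.round(proj(c,p+[0,0,-39.5]),1),np.round(proj(c,(569.6,201.3,66)),1))
E
```

```text
[570.56187406 201.6607631  127.27006593] [[ 0.002 -0.999  0.034]
 [ 0.001  0.034  0.999]
 [-1.    -0.002  0.001]] [ 1.35794295 -0.43608621 -0.78949905] 14.92042042422597 8.35 [19.5 11.5  9.  87.3 -0.  21.4] [ 0.37  0.09 -0.11 -0.33 -0.08  0.05]
[366.2 158.4] [365.1 162.6]
[283.5 237.8] [284.2 244.3]
```

View pics/c16.png

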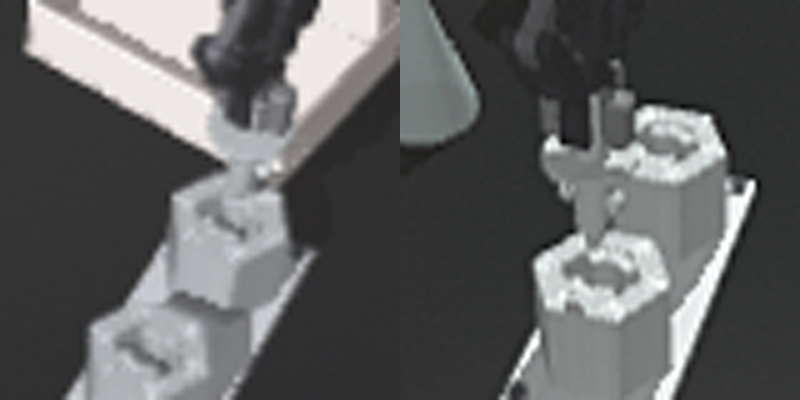

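View pics/w9.png

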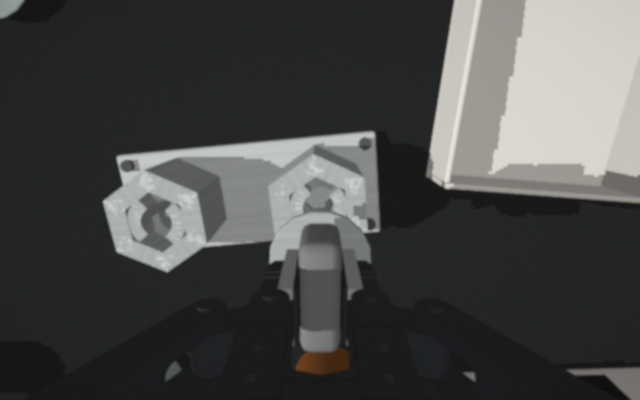

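{"method": "move_arm", "body": {"motion": [0.5,0.03,-0.01,0,0.9,0.03,-0.01,0,1.2,0.03,-0.01,0,1.4,0.03,-0.01,0,1.4,0.03,-0.01,0]}}

```text
clock: 8.95
position: [568.4, 201.6, 82.3]
tcp_rot: [112.8, 89.9, -159.1]
contact_force: [-0.7, -0.2, -1.2]
finger_gap: 14.8
```

{"method": "move_arm", "body": {"motion": [0.2,0,0,0,0.4,0,0,0,0.6,0,0,0,0.65,0,0,0,0.65,0,0,0,0.65,0,0,0]}}

```text
clock: 9.55
position: [568.8, 201.8, 63.9]
tcp_rot: [-54.6, 90.0, 33.5]
contact_force: [0.3, -0.5, -0.7]
finger_gap: 14.5
```

```bash
python3 - <<'E'
from h import *
p,R,st=pose();s=snap('scene','s10');d=snap('side','d10'); print(p,R.round(3),st['contact_force'],st['wrist_torque'],st['finger_gap'],st['clock'])
cv2.imwrite('pics/c17.png',np.hstack([cv2.resize(s['pixels'][125:195,325:395],(400,400),interpolation=2),cv2.resize(d['pixels'][190:270,245:325],(400,400),interpolation=2)]))
E
```

```text
[568.83083899 201.75380802  63.92742164] [[ 0.    -0.999  0.033]
 [ 0.     0.033  0.999]
 [-1.    -0.     0.   ]] [ 0.3366378  -0.4715107  -0.67821093] [ 0.01950851 -0.05984802 -0.01761749] 14.53053735306834 9.55
```

View pics/c17.png

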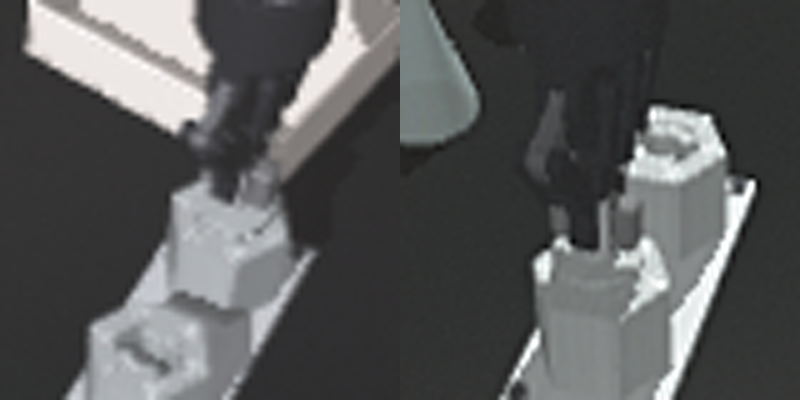

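{"method": "move_arm", "body": {"motion": [0.04,0,0,0,0.06,0,0,0.8,0.08,0,0,1.6,0.1,0,0,2.4,0.12,0,0,3.2,0.14,0,0,4,0.16,0,0,4.8,0.18,0,0,5.6,0.18,0,0,5.6]}}

```text
clock: 10.55
position: [569.0, 201.7, 58.8]
tcp_rot: [-58.4, 90.0, -4.0]
contact_force: [-0.1, -1.8, 2.4]
finger_gap: 15.0
```

```bash
python3 - <<'E'
from h import *
p,R,st=pose(); print(p,'bar az',np.degrees(np.arctan2(R[1,2],R[0,2]))-90,st['contact_force'],st['wrist_torque'],st['joint_torque'].round(2),st['finger_gap'],st['clock'])
E
```

```text
[568.98887313 201.66880466  58.77388606] bar az -35.56954474089143 [-0.14777624 -1.77141394  2.3660987 ] [-0.19771432  0.081955    0.00025557] [  0.5  -58.79  46.21  -0.39   0.3    1.2 ] 15.015843593388391 10.55
```

{"method": "move_arm", "body": {"motion": [0.02,0,0,0.8,0.04,0,0,1.6,0.06,0,0,2.4,0.06,0,0,2.4]}}

```text
clock: 10.95
position: [568.8, 201.7, 56.7]
tcp_rot: [-72.4, 90.0, -32.2]
contact_force: [-1.5, -0.3, 2.2]
finger_gap: 14.9
```

```bash
python3 - <<'E'
from h import *
p,R,st=pose(); print(p,'bar az',np.degrees(np.arctan2(R[1,2],R[0,2]))-90,st['contact_force'],st['wrist_torque'],st['joint_torque'].round(2),st['finger_gap'],st['clock'])
E
```

```text
[568.80628546 201.68520374  56.69927878] bar az -49.8385531137624 [-1.50054203 -0.2677773   2.24534281] [-0.13021245  0.13740775 -0.0220018 ] [  0.27 -59.29  46.62  -0.42   0.17   1.2 ] 14.895303960358868 10.95
```

{"method": "move_arm", "body": {"motion": [0.02,0,0,0.8,0.045,0,0,1.6,0.07,0,0,2.4,0.1,0,0,3.2,0.12,0,0,4,0.13,0,0,4,0.13,0,0,4]}}

```text
clock: 11.65
position: [568.9, 201.8, 53.6]
tcp_rot: [3.8, 90.0, 20.2]
contact_force: [-2.4, -0.6, 6.8]
finger_gap: 14.7
```

```bash
python3 - <<'E'
from h import *
p,R,st=pose(); print(p,'bar az',np.degrees(np.arctan2(R[1,2],R[0,2]))-90,st['contact_force'],st['wrist_torque'],st['joint_torque'].round(2),st['finger_gap'],st['clock'])
w=snap('wrist','w11');d=snap('side','d11')
cv2.imwrite('pics/c18.png',np.hstack([cv2.resize(w['pixels'][150:350,220:420],(400,400),interpolation=2),cv2.resize(d['pixels'][190:270,245:325],(400,400),interpolation=2)]))
E
```

```text
[568.86613786 201.80031455  53.64969979] bar az -73.62032045216563 [-2.43663735 -0.62801512  6.79108241] [-0.2141057   0.6173771   0.25954773] [-2.300e-01 -5.632e+01  4.479e+01 -1.200e+00  3.000e-02  3.600e-01] 14.687966217873601 11.65
```

View pics/c18.png

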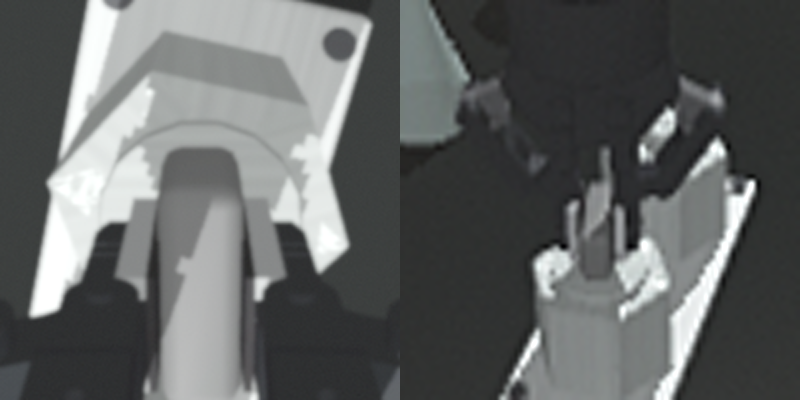

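Turned 77° with almost no torque and flange seated, so this screw is good. Release and rise.

{"method": "move_arm", "body": {"motion": [-0.03,0,0,0,-0.03,0,0,0,-0.03,0,0,0,-0.8,0,0,0,-2,0,0,0,-3.5,0,0,0,-4,0,0,0,-4,0,0,0], "grip": -0.2}}

```text
clock: 12.55
position: [570.0, 202.2, 175.8]
tcp_rot: [3.5, 89.7, 19.7]
contact_force: [0.9, 0.1, 0.7]
finger_gap: 51.4
```

```bash
python3 - <<'E'
from h import *
p,R,st=pose(); print(p,R.round(3),st['contact_force'],st['finger_gap'],st['clock'],st['qpos'].round(1))
w=snap('wrist','w12');d=snap('side','d12');s=snap('scene','s12')
x=np.hstack([cv2.resize(d['pixels'][190:270,245:325],(400,400),interpolation=2),cv2.resize(s['pixels'][125:195,325:395],(400,400),interpolation=2)])
cv2.imwrite('pics/c19.png',x)
E
```

```text
[570.03125744 202.16276108 175.82324386] [[ 0.005 -0.278  0.961]
 [ 0.002  0.961  0.278]
 [-1.     0.     0.005]] [0.90154452 0.14764373 0.66186655] 51.39004078928961 12.55 [19.5 11.8 14.7 92.5  0.  93.4]
```

View pics/w12.png

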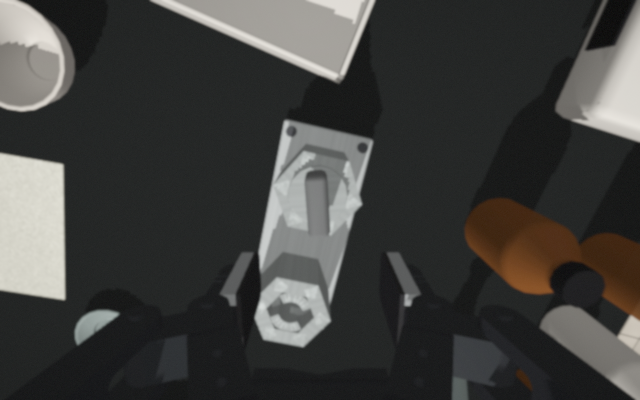

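View pics/c19.png

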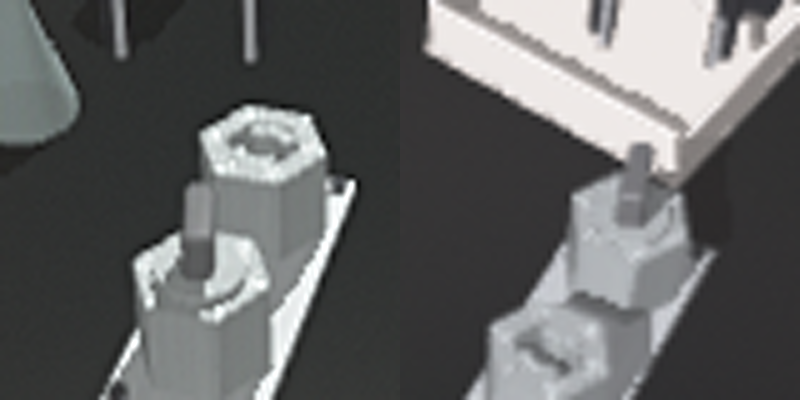

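{"method": "move_arm", "body": {"motion": [0,-1.5,-0.6,0,0,-3,-1.25,-1.3,0,-4.5,-1.9,-2.6,0,-6,-2.5,-4,0,-7.5,-3.15,-5.4,0,-9,-3.8,-6.8,0,-10.5,-4.4,-8.2,0,-12,-5.1,-9.6,0,-13.4,-5.7,-11,0,-14.6,-6.2,-12.4,0,-14.6,-6.2,-12.8,0,-14.6,-6.2,-12.8]}}

```text
clock: 13.9
position: [510.4, -272.1, 170.6]
tcp_rot: [60.5, 89.8, 153.4]
contact_force: [0.5, 0.9, 0.7]
finger_gap: 51.3
```

```bash
python3 - <<'E'
from h import *
w=snap('wrist','w13');p,R,st=pose(); print(p,R.round(3),st['contact_force'],st['finger_gap'],st['clock'],st['qpos'].round(1),st['qvel'].round(1))
print('bar az',np.degrees(np.arctan2(R[1,2],R[0,2]))-90)
cv2.imwrite('pics/c20.png',cv2.resize(w['pixels'][130:290,150:410],None,fx=3,fy=3,interpolation=2))
print(proj(w,(513.3,-269.8,67)),proj(w,(513.3,-269.8,104)))
E
```

```text
[ 510.84724925 -270.88005116  171.06026493] [[-0.002 -0.999 -0.047]
 [ 0.001 -0.047  0.999]
 [-1.     0.002  0.001]] [-0.41011268  0.3031738  -0.64886112] 51.369132316235486 13.95 [-27.9   8.5  10.3  92.    0.  -30.6] [ 1.9 -0.9  0.   0.2  0.1  2.6]
bar az 2.6922017510293017
(np.float64(320.72055013284097), np.float64(198.54524711483384)) (np.float64(320.9653915440776), np.float64(212.05160211831213))
```

View pics/c20.png

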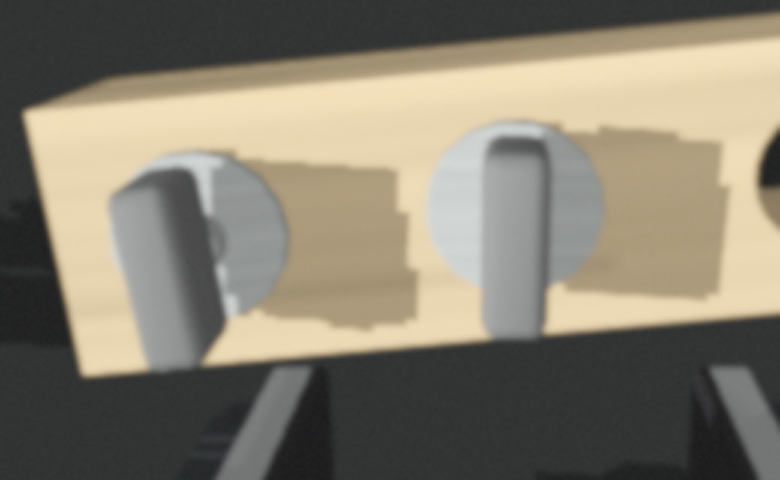

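{"method": "move_arm", "body": {"motion": [1,0,0.02,0,2.4,0,0.02,0,2.8,0,0.02,0,2.8,0,0.02,0,2.8,0,0.02,0]}}

```text
clock: 14.45
position: [512.2, -269.7, 90.2]
tcp_rot: [-117.6, 89.9, -24.7]
contact_force: [-0.1, -1.2, 0.7]
finger_gap: 51.3
```

```bash
python3 - <<'E'
from h import *
w=snap('wrist','w14');p,R,st=pose(); print(p,R.round(3),st['contact_force'],st['finger_gap'],st['clock'],st['qvel'].round(1))
cv2.imwrite('pics/c21.png',cv2.resize(w['pixels'][150:330,200:440],None,fx=3,fy=3,interpolation=2))
E
```

```text
[ 512.5168993  -270.00687365   90.78469149] [[ 0.002 -0.999 -0.051]
 [-0.001 -0.051  0.999]
 [-1.    -0.002 -0.001]] [0.51658507 0.01056599 1.46084685] 51.2621254195959 14.5 [-0.3 -0.3  0.5 -0.2 -0.1 -0.3]
```

View pics/c21.png

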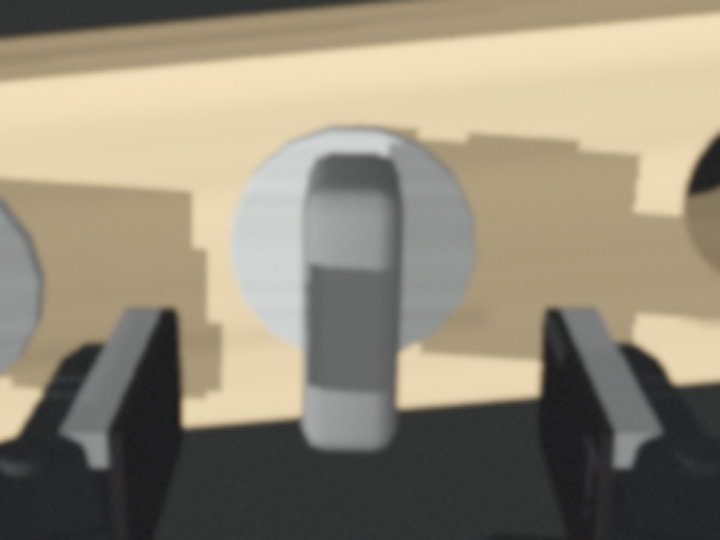

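{"method": "move_arm", "body": {"motion": [0.6,-0.03,0,0,1.1,-0.03,0,0,1.38,-0.03,0,0,1.38,-0.03,0,0]}}

```text
clock: 14.9
position: [511.9, -269.8, 46.3]
tcp_rot: [59.5, 89.9, 152.4]
contact_force: [0.8, 0.9, 0.5]
finger_gap: 51.3
```

{"method": "move_arm", "body": {"motion": [0,0,0,0,0,0,0,0,0,0,0,0,0,0,0,0], "grip": 1}}

```text
clock: 15.3
position: [513.0, -270.3, 48.3]
tcp_rot: [-121.8, 89.9, -28.9]
contact_force: [0.2, -0.2, 6.1]
finger_gap: 15.0
```

```bash
python3 - <<'E'
from h import *
p,R,st=pose(); print(p,R.round(3),st['contact_force'],st['finger_gap'],st['clock'],st['qvel'].round(1))
E
```

```text
[ 512.96330692 -270.32221205   48.27634086] [[ 0.001 -0.999 -0.051]
 [-0.001 -0.051  0.999]
 [-1.    -0.001 -0.001]] [ 0.19503607 -0.19657586  6.10177173] 14.965853320788911 15.3 [ 0.1 -0.  -0.  -0.   0.   0.1]
```

{"method": "move_arm", "body": {"motion": [-1.2,0,0,0,-2.4,0,0,0,-2.8,-0.2,0.8,0,-2.8,-0.6,2.4,0,-2.8,-0.9,4,0.2,-2.8,-1.3,5.6,0.4,-2.8,-1.6,7.2,0.6,-2.8,-2,8.8,0.8,-2.8,-2.4,10.4,0.8,-2.8,-2.69,11.9,0.8,-2.8,-2.69,11.9,0.8,-2.8,-2.69,11.9,0.8]}}

```text
clock: 16.5
position: [574.7, 91.6, 130.8]
tcp_rot: [114.7, 89.9, -157.0]
contact_force: [0.1, 0.0, -1.5]
finger_gap: 15.0
```

{"method": "move_arm", "body": {"motion": [0,0,0,0,0,0,0,0]}}

```text
clock: 16.7
position: [574.9, 89.4, 131.3]
tcp_rot: [156.7, 90.0, -115.3]
contact_force: [0.6, -0.5, -1.9]
finger_gap: 15.1
```

```bash
python3 - <<'E'
from h import *
w=snap('wrist','w15');p,R,st=pose();s=snap('scene','s15');d=snap('side','d15'); print(p,R.round(3),st['contact_force'],st['finger_gap'],st['clock'],st['qpos'].round(1),st['qvel'].round(1))
x=np.hstack([cv2.resize(s['pixels'][135:205,310:380],(400,400),interpolation=2),cv2.resize(d['pixels'][170:250,255:335],(400,400),interpolation=2)])
cv2.imwrite('pics/c22.png',x)
E
```

```text
[574.95656713  89.39507712 131.38618612] [[ 0.    -0.999  0.035]
 [-0.     0.035  0.999]
 [-1.    -0.    -0.   ]] [ 0.71288673 -0.15838962 -1.80073108] 14.942098465894277 16.75 [ 8.8  8.5  5.9 87.4 -0.  10.8] [ 0.   0.1  0.2 -0.1  0.1  0.1]
```

View pics/c22.png

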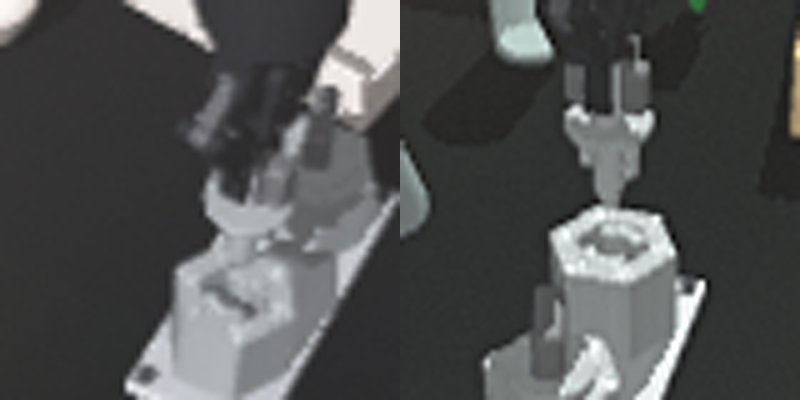

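View pics/w15.png

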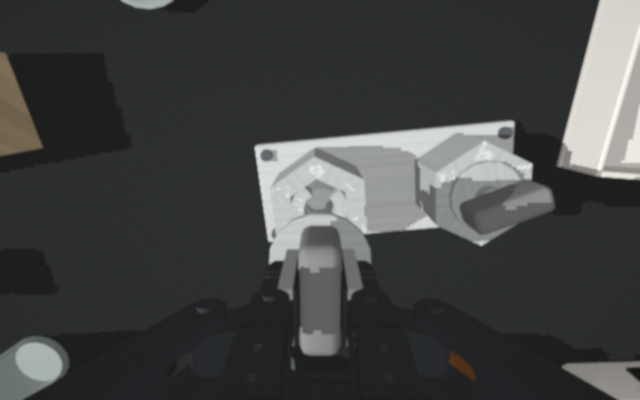

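{"method": "move_arm", "body": {"motion": [0.5,-0.01,0.03,0,1,-0.01,0.03,0,1.3,-0.01,0.03,0,1.5,-0.01,0.03,0,1.7,-0.01,0.03,0,1.9,-0.01,0.03,0,2.1,-0.01,0.03,0,2.25,-0.01,0.03,0,2.25,-0.01,0.03,0,2.25,-0.01,0.03,0]}}

```text
clock: 17.85
position: [574.9, 90.7, 63.0]
tcp_rot: [148.4, 89.9, -123.5]
contact_force: [-0.5, -5.2, -4.7]
finger_gap: 14.8
```

```bash
python3 - <<'E'
from h import *
p,R,st=pose(); print(p,R.round(3),st['contact_force'],st['wrist_torque'],st['joint_torque'].round(2),st['finger_gap'],st['clock'])
E
```

```text
[574.89064086  90.65106941  62.97558695] [[-0.001 -0.999  0.034]
 [-0.002  0.034  0.999]
 [-1.     0.001 -0.002]] [-0.47806932 -5.22998473 -4.65981497] [-1.35512236  0.12018358 -0.08781635] [ 3.170e+00 -5.924e+01  4.950e+01 -5.800e-01  1.740e+00 -2.000e-02] 14.827450595415877 17.85
```

{"method": "move_arm", "body": {"motion": [0.03,0,-0.03,0,0.05,0,-0.03,0.8,0.07,0,-0.03,1.6,0.09,0,-0.03,2.4,0.11,0,-0.03,3.2,0.13,0,-0.03,4,0.15,0,-0.03,4.8,0.15,0,-0.03,4.8]}}

```text
clock: 18.65
position: [574.7, 89.8, 59.8]
tcp_rot: [-172.1, 89.9, -113.0]
contact_force: [-4.9, -7.2, 5.1]
finger_gap: 15.2
```

```bash
cat >> h.py <<'E'
def rep():
    p,R,st=pose(); print(p.round(2),'bar az',(np.degrees(np.arctan2(R[1,2],R[0,2]))-90).round(2),'F',st['contact_force'].round(2),'T',st['wrist_torque'].round(2),'J',st['joint_torque'].round(2),st['finger_gap'],st['clock'],'q6',st['qpos'][5].round(2),R.round(3).tolist())
E
python3 -c "
from h import *
rep()"
```

```text
[574.65  89.77  59.82] bar az -30.86 F [-4.89 -7.17  5.08] T [-1.64  1.34  0.35] J [  3.26 -54.05  47.23  -2.95   1.9    1.37] 15.187823102642778 18.65 q6 39.78 [[-0.001, -0.858, 0.513], [-0.002, 0.513, 0.858], [-1.0, -0.0, -0.002]]
```

{"method": "move_arm", "body": {"motion": [0.02,0,-0.05,0,0.04,0.01,-0.08,0,0.04,0.01,-0.08,0]}}

```text
clock: 18.95
position: [574.5, 89.4, 59.8]
tcp_rot: [-27.6, 89.8, 31.7]
contact_force: [-2.6, 0.1, 8.1]
finger_gap: 15.2
```

```bash
python3 -c "
from h import *
rep()"
```

```text
[574.55  89.39  59.75] bar az -30.65 F [-2.63  0.11  8.13] T [-0.03  0.48  0.32] J [ -0.54 -51.86  43.56  -1.    -0.06   0.31] 15.211012805526096 18.95 q6 39.45 [[0.003, -0.86, 0.51], [0.002, 0.51, 0.86], [-1.0, -0.001, 0.003]]
```

{"method": "move_arm", "body": {"motion": [0.01,0,0,0.8,0.03,0,0,1.6,0.03,0,0,1.6]}}

```text
clock: 19.25
position: [575.2, 89.3, 59.9]
tcp_rot: [-38.4, 89.7, 11.3]
contact_force: [-2.5, -2.0, 13.3]
finger_gap: 15.0
```

```bash
python3 -c "
from h import *
rep()"
```

```text
[575.16  89.27  59.89] bar az -40.29 F [-2.46 -2.05 13.31] T [-0.58  0.56  1.72] J [ -0.57 -48.5   40.91  -1.22   0.63   2.76] 14.998975123950148 19.25 q6 49.1 [[0.005, -0.763, 0.647], [0.001, 0.647, 0.763], [-1.0, -0.003, 0.004]]
```

```bash
python3 - <<'E'
from h import *
w=snap('wrist','w16');s=snap('scene','s16');d=snap('side','d16')
x=np.hstack([cv2.resize(w['pixels'][170:330,240:400],(400,400),interpolation=2),cv2.resize(d['pixels'][185:250,265:330],(400,400),interpolation=2)])
cv2.imwrite('pics/c23.png',x)
E
```

```text
(no output)
```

View pics/c23.png

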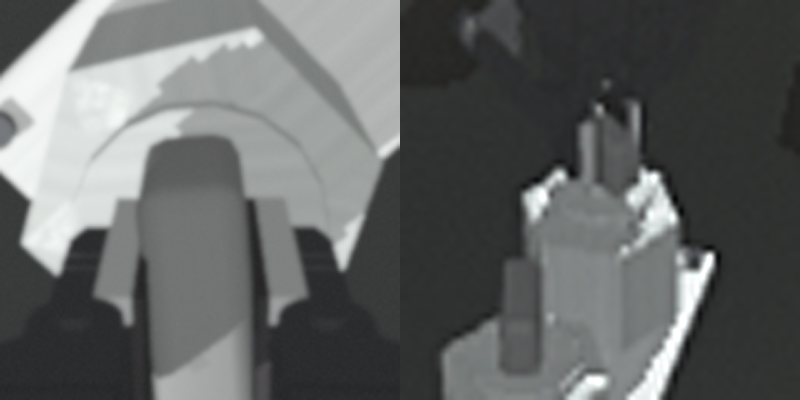

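{"method": "move_arm", "body": {"motion": [-0.05,0,0,-0.8,-0.08,0,0,-1.6,-0.08,0,0,-2.4,-0.08,0,0,-2.4]}}

```text
clock: 19.8
position: [574.1, 89.3, 59.7]
tcp_rot: [-6.8, 89.9, 57.4]
contact_force: [0.6, 0.7, -0.7]
finger_gap: 14.9
```

```bash
python3 -c "
from h import *
rep()"
```

```text
[574.07  89.25  59.72] bar az -25.8 F [ 0.61  0.69 -0.66] T [ 0.19 -0.11  0.01] J [ -0.45 -57.03  46.99   0.33  -0.22  -1.2 ] 14.940734180644835 19.8 q6 34.61 [[0.001, -0.9, 0.435], [0.001, 0.435, 0.9], [-1.0, -0.0, 0.001]]
```

{"method": "move_arm", "body": {"motion": [0.02,0,0,0.8,0.04,0,0,1.6,0.06,0,0,2.4,0.06,0,0,2.4]}}

```text
clock: 20.2
position: [574.4, 89.6, 59.6]
tcp_rot: [-21.1, 89.8, 28.5]
contact_force: [-2.9, -0.0, 10.4]
finger_gap: 15.0
```

```bash
python3 -c "
from h import *
rep()"
```

```text
[574.43  89.61  59.65] bar az -40.4 F [-2.920e+00 -1.000e-02  1.036e+01] T [0.15 0.67 2.05] J [ -2.65 -50.68  42.97  -1.34  -0.28   3.13] 14.968944924210716 20.2 q6 49.24 [[0.003, -0.762, 0.648], [0.001, 0.648, 0.762], [-1.0, -0.001, 0.003]]
```

It binds twice at about 40° (2 N·m, no sinking; the first screw gave 0.02). Turn back to the slots and lift out.

{"method": "move_arm", "body": {"motion": [-0.06,0,0,-0.8,-0.08,0,0,-1.6,-0.1,0,0,-2.4,-0.12,0,0,-3.2,-0.14,0,0,-4,-0.16,0,0,-4.8,-0.17,0,0,-5.4,-0.17,0,0,-5.4,-0.3,0,0,-5.4,-0.45,0,0,-5.4,-0.45,0,0,-5.4]}}

```text
clock: 21.3
position: [574.3, 88.8, 72.3]
tcp_rot: [-69.1, 89.9, 12.9]
contact_force: [0.1, 0.1, -1.9]
finger_gap: 14.9
```

```bash
python3 -c "
from h import *
rep()"
```

```text
[574.26  88.81  72.28] bar az -7.97 F [ 0.13  0.11 -1.88] T [ 0.   -0.04  0.08] J [ 1.000e-02 -5.668e+01  4.727e+01  2.100e-01  0.000e+00  3.000e-02] 14.925979378011123 21.3 q6 16.76 [[0.001, -0.99, 0.139], [0.0, 0.139, 0.99], [-1.0, -0.001, 0.0]]
```

```bash
python3 - <<'E'
from h import *
s=load('scene0');d=load('side0')
P=np.array([onz(s,*q,45) for q in [(331,129),(361,106),(396,128),(366,152)]]);print(P.round(0),P.mean(0).round(0))
P=np.array([onz(d,*q,45) for q in [(270,280),(352,305),(327,368-14),(240,323)]]);print(P.round(0),P.mean(0).round(0))
E
```

```text
[[380. 298.  45.]
 [415. 471.  45.]
 [583. 431.  45.]
 [543. 264.  45.]] [480. 366.  45.]
[[565. 307.  45.]
 [364. 321.  45.]
 [385. 451.  45.]
 [577. 437.  45.]] [473. 379.  45.]
```

View pics/d12.png

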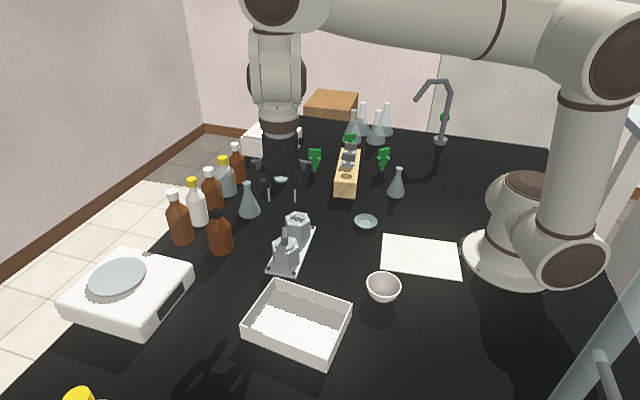

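{"method": "move_arm", "body": {"motion": [-1.5,0,0,0,-3,0,0,0,-4,0.5,0.9,0,-4,1.3,2.3,0,-4,2.1,3.8,0,-4,2.9,5.3,0,-4,3.7,6.8,0,-4,4.4,8.1,0,-4,4.7,8.6,0,-2.6,4.7,8.6,0,-1.2,4.7,8.6,0,-0.2,4.7,8.6,0]}}

```text
clock: 22.5
position: [468.9, 363.0, 74.6]
tcp_rot: [141.2, 89.9, -136.7]
contact_force: [0.2, -0.1, -1.2]
finger_gap: 15.1
```

```bash
python3 - <<'E'
from h import *
rep(); w=snap('wrist','w17')
E
```

```text
[468.93 363.    74.64] bar az -7.92 F [ 0.23 -0.08 -1.21] T [-0.   -0.03  0.02] J [ 5.100e-01 -6.111e+01  5.075e+01  1.200e+00  1.000e-02  0.000e+00] 15.14652143024149 22.5 q6 45.67 [[-0.001, -0.99, 0.138], [-0.001, 0.138, 0.99], [-1.0, 0.001, -0.001]]
```

View pics/w17.png

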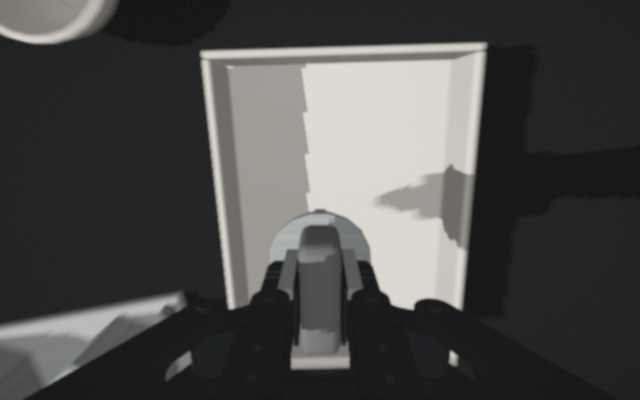

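{"method": "move_arm", "body": {"motion": [0.5,0,0,0,0.9,0,0,0,0.9,0,0,0]}}

```text
clock: 22.85
position: [469.6, 363.3, 49.7]
tcp_rot: [134.9, 90.0, -143.1]
contact_force: [-0.3, -0.2, -1.2]
finger_gap: 14.8
```

{"method": "move_arm", "body": {"motion": [0,0,0,0,0,0,0,0,0,0,0,0,0,0,0,0,-1.2,0,0,0,-2.6,0,0,0,-3.6,0,0,0,-3.6,0,0,0], "grip": -0.2}}

```text
clock: 23.65
position: [471.1, 364.8, 163.7]
tcp_rot: [-44.4, 89.6, 37.7]
contact_force: [0.4, 0.0, -0.4]
finger_gap: 51.4
```

```bash
python3 - <<'E'
from h import *
rep(); w=snap('wrist','w18')
E
```

```text
[471.07 364.78 163.71] bar az -7.9 F [ 0.44  0.03 -0.39] T [-0.01 -0.04  0.04] J [-1.000e-02 -5.695e+01  4.722e+01  1.040e+00 -0.000e+00 -0.000e+00] 51.40281196819226 23.65 q6 45.65 [[0.006, -0.991, 0.137], [0.005, 0.137, 0.991], [-1.0, -0.005, 0.005]]
```

View pics/w18.png

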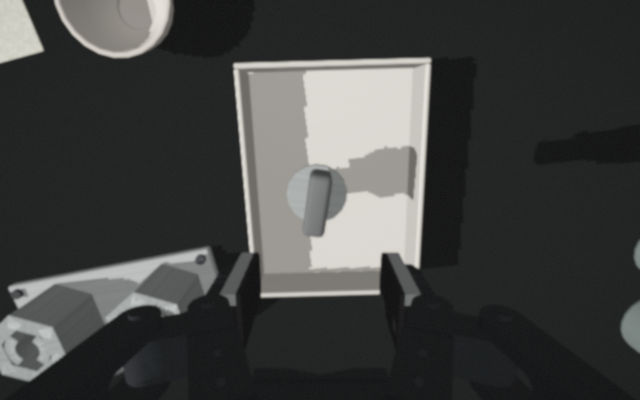

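The rejected screw stands upright in the tray at px (316,195). Now the last screw.

{"method": "move_arm", "body": {"motion": [0,-0.3,-1.6,0,0,-0.7,-3.2,0,0,-1,-4.8,0,0,-1.4,-6.4,0,0,-1.7,-8,0,0,-2.1,-9.6,0,0,-2.4,-11.2,0,0,-2.8,-12.8,0,0,-3.1,-14.4,-0.5,0,-3.5,-16,-1,0,-3.8,-17.6,-1.5,0,-4.2,-19.2,-2]}}

```text
clock: 24.9
position: [514.4, -226.1, 157.2]
tcp_rot: [59.0, 89.9, 153.2]
contact_force: [1.8, 1.3, -0.5]
finger_gap: 51.7
```

```bash
python3 -c "
from h import *
rep()"
```

```text
[ 514.43 -226.13  157.16] bar az 4.22 F [ 1.77  1.28 -0.46] T [-0.03 -0.07  0.01] J [  3.91 -59.05  42.25   0.48  -0.16   2.09] 51.66705797750673 24.9 q6 -27.95 [[-0.001, -0.997, -0.074], [0.001, -0.074, 0.997], [-1.0, 0.001, 0.001]]
```

{"method": "move_arm", "body": {"motion": [0,0,-1.6,-0.3,0,0.02,-3.2,-0.75,0.3,0.04,-4.31,-0.75,1.5,0.04,-4.31,-0.75,2.4,0.04,-4.31,-0.75,2.4,0.04,-4.31,-0.75,2.4,0.04,-4.31,-0.75,2.4,0.04,-4.31,-0.75]}}

```text
clock: 25.7
position: [524.0, -353.4, 88.1]
tcp_rot: [-132.1, 89.9, -33.4]
contact_force: [-0.3, -0.4, 0.1]
finger_gap: 51.0
```

```bash
python3 - <<'E'
from h import *
w=snap('wrist','w19');rep(); print(proj(w,(525.6,-352.5,67)),proj(w,(525.6,-352.5,104)))
cv2.imwrite('pics/c24.png',cv2.resize(w['pixels'][150:330,200:440],None,fx=3,fy=3,interpolation=2))
E
```

```text
[ 524.07 -353.47   88.22] bar az 8.63 F [0.89 0.84 0.6 ] T [ 0.03 -0.03 -0.02] J [ -0.13 -62.85  46.23   0.    -0.     0.  ] 51.0092137410249 25.75 q6 -42.63 [[0.002, -0.989, -0.15], [-0.001, -0.15, 0.989], [-1.0, -0.002, -0.002]]
(np.float64(318.9694368932867), np.float64(232.9178911917656)) (np.float64(318.73741155833847), np.float64(260.4690023105198))
```

View pics/c24.png

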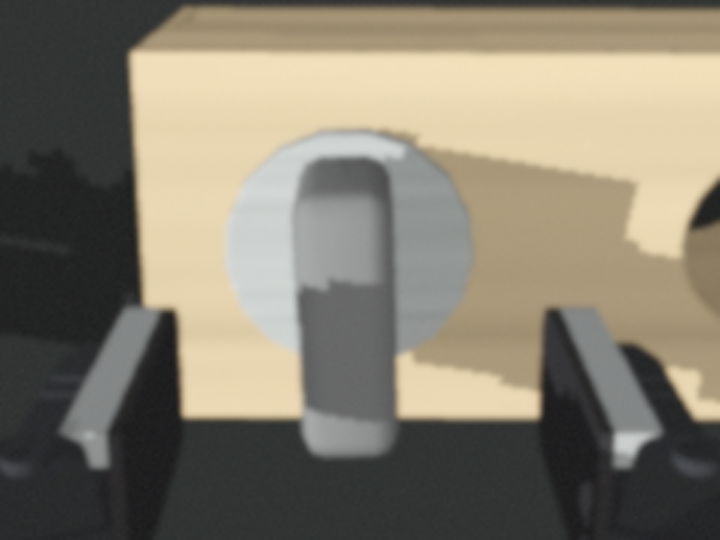

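{"method": "move_arm", "body": {"motion": [0.6,-0.04,-0.04,0,1.1,-0.04,-0.04,0,1.28,-0.04,-0.04,0,1.28,-0.04,-0.04,0]}}

```text
clock: 26.15
position: [524.2, -353.9, 47.2]
tcp_rot: [47.7, 89.9, 146.3]
contact_force: [-0.5, 0.9, 0.2]
finger_gap: 51.6
```

{"method": "move_arm", "body": {"motion": [0,0,0,0,0,0,0,0,0,0,0,0,0,0,0,0], "grip": 1}}

```text
clock: 26.55
position: [525.1, -354.6, 48.9]
tcp_rot: [-133.7, 89.9, -35.1]
contact_force: [0.2, -0.4, 5.4]
finger_gap: 14.9
```

```bash
python3 -c "
from h import *
rep()"
```

```text
[ 525.1  -354.64   48.91] bar az 8.6 F [ 0.2  -0.41  5.4 ] T [ 0.08  0.09 -0.03] J [ 1.700e-01 -6.133e+01  4.433e+01 -7.000e-02  3.000e-02  0.000e+00] 14.862705342120114 26.55 q6 -42.64 [[0.001, -0.989, -0.15], [-0.001, -0.15, 0.989], [-1.0, -0.001, -0.001]]
```

{"method": "move_arm", "body": {"motion": [-1.2,0,0,0,-2.5,0,0,0,-2.8,-0.4,1.5,0,-2.8,-0.8,3,0,-2.8,-1.2,4.6,0.3,-2.8,-1.6,6.2,0.6,-2.8,-2.1,7.8,0.9,-2.8,-2.5,9.4,1.2,-2.8,-2.9,11,1.5,-2.8,-3.4,12.6,1.8,-2.8,-3.85,14.38,1.8,-2.8,-3.85,14.38,1.8]}}

```text
clock: 27.75
position: [574.1, 94.5, 131.3]
tcp_rot: [31.2, 89.9, 119.3]
contact_force: [0.2, -0.8, -2.0]
finger_gap: 15.1
```

{"method": "move_arm", "body": {"motion": [0,0,0,0,0,0,0,0,0,0,0,0]}}

```text
clock: 28.05
position: [574.3, 88.2, 131.9]
tcp_rot: [157.8, 90.0, -114.5]
contact_force: [-0.7, -0.2, -1.6]
finger_gap: 15.2
```

```bash
python3 - <<'E'
from h import *
rep()
w=snap('wrist','w20');s=snap('scene','s20');d=snap('side','d20')
x=np.hstack([cv2.resize(w['pixels'][130:330,220:420],(400,400),interpolation=2),cv2.resize(d['pixels'][170:250,255:335],(400,400),interpolation=2)])
cv2.imwrite('pics/c25.png',x)
E
```

```text
[574.28  88.17 131.9 ] bar az -2.29 F [-0.73 -0.21 -1.62] T [-0.02  0.01 -0.  ] J [ 8.200e-01 -5.709e+01  4.793e+01 -1.000e-02  2.000e-02 -1.000e-02] 15.21811026369672 28.05 q6 11.03 [[-0.0, -0.999, 0.04], [-0.0, 0.04, 0.999], [-1.0, 0.0, -0.0]]
```

View pics/c25.png

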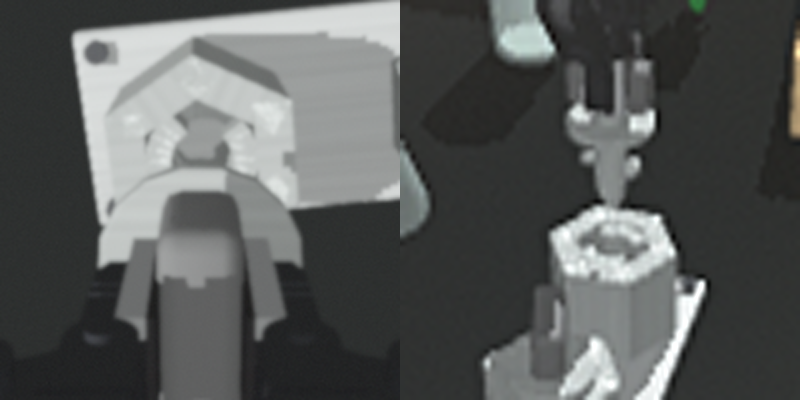

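{"method": "move_arm", "body": {"motion": [0.5,-0.01,0.03,0,1,-0.01,0.03,0,1.3,-0.01,0.03,0,1.5,-0.01,0.03,0,1.7,-0.01,0.03,0,1.9,-0.01,0.03,0,2.1,-0.01,0.03,0,2.26,-0.01,0.03,0,2.26,-0.01,0.03,0,2.26,-0.01,0.03,0]}}

```text
clock: 29.2
position: [574.7, 90.4, 64.2]
tcp_rot: [-76.7, 90.0, 11.1]
contact_force: [1.3, -0.8, -2.2]
finger_gap: 15.0
```

```bash
python3 -c "
from h import *
rep()"
```

```text
[574.67  90.41  64.15] bar az -2.19 F [ 1.26 -0.8  -2.24] T [-0.15  0.06  0.01] J [  0.28 -57.31  47.55  -0.21   0.17   0.  ] 15.004100421820864 29.2 q6 11.13 [[0.0, -0.999, 0.038], [0.0, 0.038, 0.999], [-1.0, -0.0, 0.0]]
```

{"method": "move_arm", "body": {"motion": [0.06,0,-0.02,0,0.08,0,-0.02,0.8,0.1,0,-0.02,1.6,0.12,0,-0.02,2.4,0.14,0,-0.02,3.2,0.16,0,-0.02,4,0.18,0,-0.02,4.8,0.2,0,-0.02,5.6,0.2,0,-0.02,5.6]}}

```text
clock: 30.1
position: [574.8, 89.8, 58.2]
tcp_rot: [-39.2, 90.0, 14.9]
contact_force: [-0.2, 0.7, -2.2]
finger_gap: 15.2
```

```bash
python3 -c "
from h import *
rep()"
```

```text
[574.75  89.82  58.21] bar az -35.86 F [-0.22  0.68 -2.23] T [-0.08  0.03  0.02] J [ 6.000e-02 -5.756e+01  4.762e+01 -5.000e-02  3.000e-02  1.220e+00] 15.226606091838114 30.1 q6 44.75 [[0.0, -0.81, 0.586], [0.0, 0.586, 0.81], [-1.0, -0.0, 0.0]]
```

Almost no torque, and it is sinking. Continue.

{"method": "move_arm", "body": {"motion": [0.02,0,0,0.8,0.04,0,0,1.6,0.06,0,0,2.4,0.06,0,0,2.4]}}

```text
clock: 30.5
position: [574.7, 89.8, 56.4]
tcp_rot: [-17.2, 90.0, 22.6]
contact_force: [-0.0, -1.1, -1.6]
finger_gap: 15.3
```

```bash
python3 -c "
from h import *
rep()"
```

```text
[574.7   89.84  56.35] bar az -50.14 F [-0.04 -1.14 -1.61] T [ 0.   -0.    0.07] J [-0.000e+00 -5.762e+01  4.762e+01 -3.000e-02 -0.000e+00  1.210e+00] 15.345612044139322 30.5 q6 59.02 [[0.0, -0.641, 0.768], [0.0, 0.768, 0.641], [-1.0, -0.0, 0.0]]
```

{"method": "move_arm", "body": {"motion": [0.02,0,0,0.8,0.05,0,0,1.6,0.07,0,0,2.4,0.1,0,0,3.2,0.13,0,0,4,0.14,0,0,4,0.14,0,0,4]}}

```text
clock: 31.2
position: [575.4, 90.0, 53.5]
tcp_rot: [-4.6, 89.9, 11.5]
contact_force: [0.0, 0.1, 5.2]
finger_gap: 15.0
```

```bash
python3 - <<'E'
from h import *
rep()
w=snap('wrist','w21')
cv2.imwrite('pics/c26.png',cv2.resize(w['pixels'][150:350,220:420],(600,600),interpolation=2))
E
```

```text
[575.35  90.    53.5 ] bar az -73.92 F [0.   0.07 5.15] T [0.08 0.25 0.31] J [-3.600e-01 -5.363e+01  4.445e+01 -4.200e-01 -5.000e-02  3.800e-01] 14.983649655155908 31.2 q6 82.8 [[0.002, -0.277, 0.961], [0.0, 0.961, 0.277], [-1.0, -0.0, 0.002]]
```

View pics/c26.png

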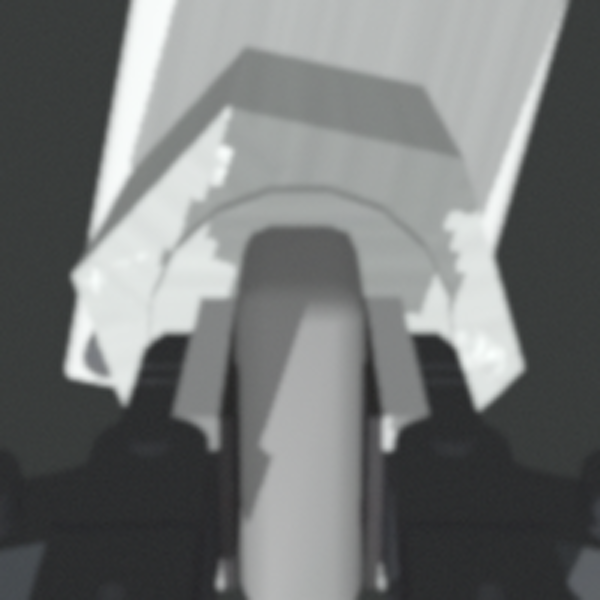

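{"method": "move_arm", "body": {"motion": [-0.03,0,0,0,-0.03,0,0,0,-0.03,0,0,0,-0.8,0,0,0,-2,0,0,0,-3.5,0,0,0,-4.5,-1,0,0,-4.5,-2.5,0,0,-4.5,-2.5,0,0,-4.5,-2.5,0,0], "grip": -0.2}}

```text
clock: 32.25
position: [595.1, 16.9, 186.7]
tcp_rot: [143.8, 90.0, 159.5]
contact_force: [0.1, 1.1, -0.3]
finger_gap: 51.1
```

```bash
python3 - <<'E'
from h import *
rep()
w=snap('wrist','w22');s=snap('scene','s22');d=snap('side','d22')
cv2.imwrite('pics/c27.png',cv2.resize(w['pixels'][40:260,190:460],None,fx=2.7,fy=2.7,interpolation=2))
cv2.imwrite('pics/c28.png',np.hstack([cv2.resize(s['pixels'][95:215,320:420],(480,576),interpolation=2)[:,:400],cv2.resize(d['pixels'][180:300,240:320],(384,576),interpolation=2)]))
E
```

```text
[595.12  16.86 186.74] bar az -74.27 F [ 0.1   1.12 -0.3 ] T [0.07 0.04 0.04] J [ -1.67 -59.2   47.56  -0.06  -0.12  -0.14] 51.144696543812785 32.25 q6 75.88 [[-0.001, -0.271, 0.963], [0.0, 0.963, 0.271], [-1.0, 0.0, -0.0]]
```

View pics/c27.png

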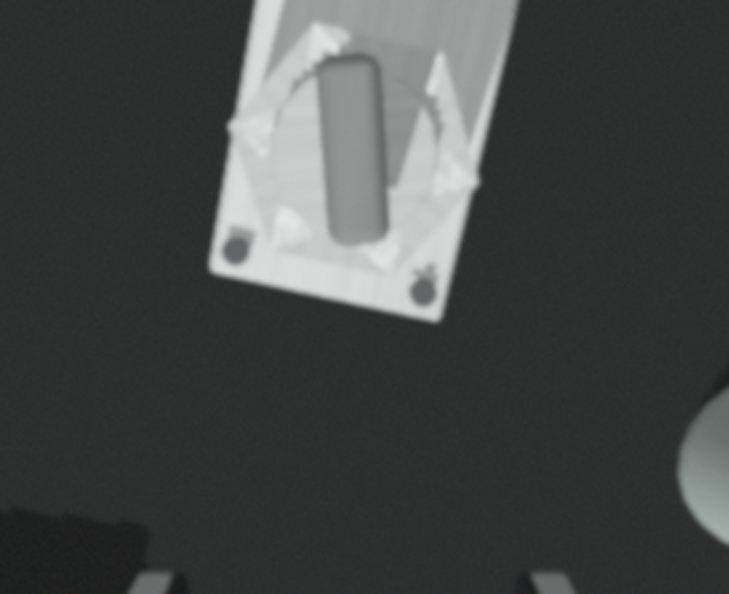

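View pics/c28.png

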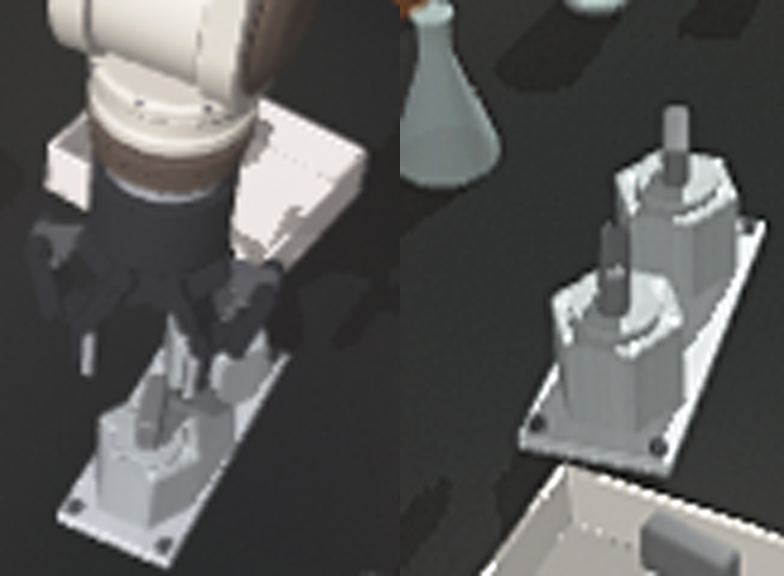

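View pics/s22.png

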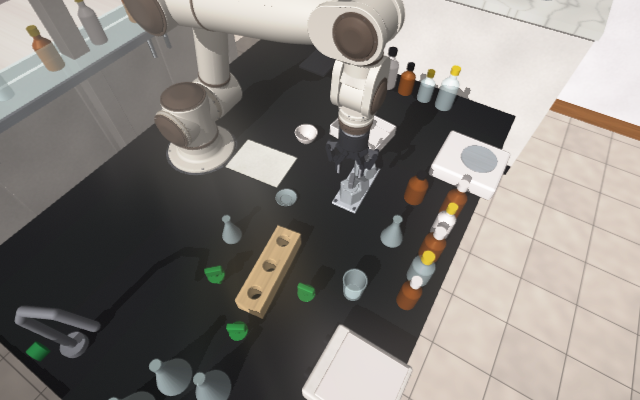

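View pics/d22.png

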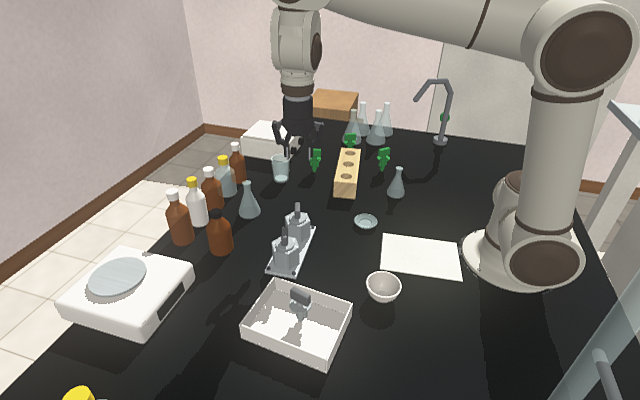

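```bash
python3 - <<'E'
from h import *
w=load('w22'); f=lambda x,y:(x/2.7+190,y/2.7+40)
for z in (71,74,80):
    a=onz(w,*f(271,147),z);b=onz(w,*f(441,147),z); print(z,np.linalg.norm(a-b).round(1),((a+b)/2).round(1))
e=[onz(w,*f(*q),108) for q in [(349,62),(359,238)]]; print(np.linalg.norm(e[0]-e[1]),np.degrees(np.arctan2(*(e[0]-e[1])[1::-1])))
d=load('d22'); d0=load('d12')
print('bar top tri', tri([(w,*f(354,150)),(d,240+677/4.8-400/4.8,180+108/4.8)]))
print(proj(d,(575,89.5,108)),proj(d,(569,201.7,108)))
E
python3 -c "
from h import *
manip.close_job(); print(manip.state()['clock'])"
```

```text
71 48.2 [575.9  91.9  71. ]
74 47.7 [576.   91.8  74. ]
80 46.7 [576.   91.7  80. ]
41.68869175309502 109.18762760657746
bar top tri (array([574.10001525,  89.28642644, 120.69786486]), [np.float64(1.8227108924954125), np.float64(1.8227108924955717)])
(np.float64(296.77737576123576), np.float64(206.29630401440318)) (np.float64(283.79984154681273), np.float64(231.7041985903527))
the job is handed in; nothing more can be done
the job is handed in; nothing more can be done
```

I handed the job in at about 32 s of the 72 s. By my checks, two screws are fully home in the nuts and the one that binds is in the reject tray.

| Screw (rack hole) | Trial | Where it is now |
|---|---|---|
| +y end | Turned 77° with almost no torque until the last degrees | nut_left, fully home |
| middle | Jammed twice at about 40°: about 2 N·m, no sinking | white reject tray, standing |
| -y end | Turned 77° with almost no torque until the last degrees | nut_right, fully home |

**Last checks:** The camera pictures show both flanges on their nuts, the rejected screw upright in the tray, the glassware and green look-alikes where they were, and the gripper clear of everything. For nut_right, the flange measured 48.2 mm across at the seated height, against 48 mm stated.

**What failed or disagreed:**
- **First grasp:** The fingers shut on top of the bar, pressing with about 7 N. The real fingertips stood about 28 mm behind the reported TCP, so I opened and regrasped lower.
- **Height check:** A rough two-view height for the bar top in nut_right gave 121 mm, against the 108 mm expected. I put that down to a coarse pixel pick. The flange width, the arm height (about 66.6 mm, against the nut top at 66 mm) and the pictures all fit a seated screw.
- **Jam height:** The middle screw's flange read about 7.5 mm above the nut when it jammed, against the stated 5 mm. It may have slipped a little in the grip.

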